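# Unstack toy-cart parts into their nests

## Robot

A 6-joint arm with a two-finger parallel gripper is mounted at the origin on the work surface. World frame = base frame: x ahead of the robot, y to its left, z up, the work surface at z = 0. Lengths are in m, angles in rad, forces in N, time in s.
With the tool pointing down it reaches from about 0.35 to 0.975 m from the base axis. Payload 17.4 kg.
Tool frame: the origin (TCP) lies at the very end of the fingers, on their centre line; the grasp point (between the pads) lies 19 mm behind it; z points along the fingers, y is the line along which they close (so a half turn about z gives the same grasp; the last joint's range is limited). The gripper opens to 85 mm and grips with 20 to 120 N. Pads are 22 mm wide; open, the fingers measure 114 mm over their backs; the gripper's body (76 mm by 85 mm) begins 54 mm behind the grasp point. The pads swing forward as they close: fully open they stand 13 mm farther back than shut.
Start: joints at [-1.338, 0.116, 1.442, -0, 1.584, -0.038], TCP at [0.181, -0.65, 0.231] pointing down, gripper open.
Joint ranges: [-2.83, 2.83], [-0.83, 2.19], [0.07, 2.5], [-1.14, 4.28], [0.01, 3], [-2.97, 2.97]. Speed limits (rad/s): [1.89, 1.89, 2.22, 3.14, 3.14, 3.14].

## Interface

Orientations are given as a unit quaternion [x, y, z, w].
In Python, from rig import bot gives the robot as it stands. The module is installed in compiled form; this text tells all that it offers.
- The arm moves only by the tool jog_arm, never from a script. Its argument "steps" is a list of rows, each an object of numbers: "x", "y", "z": the shift along the world's x, y, z in units of 25 mm (1.0 is 25 mm); "ax", "ay", "az": the turn, a rotation vector about the world's x, y, z in units of 6 degrees (1.0 is 6 degrees). In form: [{"x": .., "y": .., "z": .., "ax": .., "ay": .., "az": ..}, ...]. A call has 1 to 8 rows; each row shifts and turns the commanded pose from where the row before left it; what a row does not reach is not made up. A row lasts 1/12 s, in which the tool goes at most 41.7 mm and 7.16 degrees, less where a joint would pass 70% of its speed; a pose out of reach is approached as far as the arm can. A call is refused whole if a number of a shift passes 1 or a number of a turn 1, either way. A call with a gripper value outside its range is refused whole. "grip" is the opening, from -1 (shut) to 1 (fully open), set as the call begins (left out, the last holds). The fingers move at their own pace and stop on an object; "grip_force" is the grip in N (left out, the last holds). Time passes only in rows, so rows that do not move let the fingers close. It gives the time, the measured TCP pose, the force, the opening and the grip force at its end, in the units of the state.
- bot.get_state(): the state, without advancing time (a new reading comes with each control period).
- bot.read_camera(name): name is "scene" or "top" or "wrist"; returns the picture (400x640x3 uint8, red, green, blue); there is no depth.
- bot.camera_info(name): a dict with "K" (3x3 intrinsics, pixels), "rvec" (rotation vector, rad) and "tvec" (3), from world to camera coordinates, as OpenCV has them. Camera axes: x right, y down, z forward; pixel columns grow to the right and rows downward; lengths in m; the calibration is good to about 2 mm. The wrist camera is an equidistant fisheye: a pixel r from the principal point sees the ray r / f radians off the axis. A picture is of the moment at which its call begins: read the wrist's pose just before it. camera_info takes no time and is no camera call; for the wrist camera it gives the pose at the moment of the call.
- bot.close_job(): hands the job in; it is judged then, once.
The state is a dict: "clock": time; "q": joint angles; "joint_velocities": joint speeds; "joint_torque": joint torques, N m; "position": TCP position; "ee_rot": TCP orientation; "contact_force": force on the tool from outside, world axes, zero at the start; "moment": the same for the moment, N m; "grip_width": finger opening in m; "gripper_force": force on a finger pad.
Only numpy, scipy, OpenCV 4.12 (cv2) and the standard library are available. Lean on these libraries where they do the work, as an engineer would, in place of code of your own. Each camera call takes 0.05 s, during which the arm holds its last target. There are 200 camera calls.

## Task

Take the stack of toy-cart parts apart from the top down, one part at a time, and lay each part flat, same face up, in the routed plywood nest made for its size and shape, down on the pocket floor, before taking the next. Set the parts down gently rather than dropping them, and leave the glue bottle and the wax tin standing where they are.

Things in the scene. Friction and masses are not known exactly. Their poses are not given: they have to be found in the camera images.
- long_rail: pale wooden rail, bottom of the stack: 56 mm wide (own x), 150 mm long over all (own y), 24 mm thick. The middle 114 mm are full section; at each end a tenon 18 mm long, 36 mm wide and 12 mm thick sticks out at mid-thickness. About 95 g. Origin: centre of the underside; z up.
- lap_bar: pale wooden bar, second from the bottom: 50 mm wide (own x), 110 mm long over all (own y), 24 mm thick; at each end the upper half is cut away over 22 mm of length, so that only the middle 66 mm are full height. About 65 g. Origin: centre of the underside; z up.
- short_block: pale plain wooden block, third from the bottom: 44 mm wide (own x), 76 mm long (own y), 24 mm thick, a dark dowel mark 10 mm across near each end of its top. About 45 g. Origin: centre of the underside; z up.
- wheel: pale turned wooden disc, top of the stack: 42 mm in diameter, 24 mm thick, lying flat, a dark mark at the centre of its top. About 25 g. Origin: centre of the underside; z up. The four parts lie flat on one another, slightly skewed and off-centre, long sides roughly the same way; the whole stack is 96 mm high.
- long_nest: fixed plywood plate 84 x 180 mm (x by y), 9 mm thick, lying on the table, with a flat-bottomed pocket 68 x 164 mm routed 5 mm deep in its top, the pocket floor dark brown: the nest of the long rail. Origin: centre of the plate's underside; the pocket floor is 4 mm above it. The long side of plate and pocket lies along its own y; z up.
- lap_nest: fixed plywood plate 78 x 144 mm (x by y), 9 mm thick, lying on the table, with a flat-bottomed pocket 62 x 128 mm routed 5 mm deep in its top, the pocket floor dark brown: the nest of the lap bar. Origin: centre of the plate's underside; the pocket floor is 4 mm above it. The long side of plate and pocket lies along its own y; z up.
- short_nest: fixed plywood plate 72 x 106 mm (x by y), 9 mm thick, lying on the table, with a flat-bottomed pocket 56 x 90 mm routed 5 mm deep in its top, the pocket floor dark brown: the nest of the short block. Origin: centre of the plate's underside; the pocket floor is 4 mm above it. The long side of plate and pocket lies along its own y; z up.
- wheel_nest: fixed square plywood plate 72 x 72 mm, 9 mm thick, lying on the table, with a round flat-bottomed pocket 56 mm in diameter routed 5 mm deep in its top, the pocket floor dark brown: the nest of the wheel. Origin: centre of the plate's underside; the pocket floor is 4 mm above it.
- glue_bottle: white plastic glue bottle with an orange cap standing among the nests, 42 mm in diameter, 110 mm tall, loose. Not to be disturbed. Origin: centre of its underside.
- wax_tin: small round wax tin standing among the nests, 42 mm in diameter, 45 mm tall, loose. Not to be disturbed. Origin: centre of its underside.

How it is judged:
By the outcome, as a careful person would: the job done as asked, in the order asked, and still so for the second after the job is handed in, with the robot touching nothing.
It also fails if it takes over 120 s, if anything falls off the work surface, if the arm or the gripper's body presses on something with over 40 N, if the wrist force passes 120 N, or if a joint passes its speed limit or range.

## Working session

There is one attempt and no reset: what is moved stays moved. The work goes in short steps, Python scripts to look and compute and a tool call to move; the robot and the scene stay as the last step left them, time stands still between calls to the robot, and variables do not carry over. Pictures are saved under pics/ and viewed, at most 15 in all, crops included, and the job is handed in when it is done.

Besides the shell and the picture viewer there is one more tool, called after ">>>" in YAML: its name, and indented under it one key for each argument. jog_arm: Moves the arm, as the interface text tells. Its arguments: {"type":"object","properties":{"steps":{"type":"array","items":{"type":"object","properties":{"x":{"type":"number"},"y":{"type":"number"},"z":{"type":"number"},"ax":{"type":"number"},"ay":{"type":"number"},"az":{"type":"number"}}}},"grip":{"type":"number"},"grip_force":{"type":"number"}},"required":["steps"]}

```bash
mkdir -p pics; python3 - <<'E'
from rig import bot
import cv2
for n in("scene","top"):
    im=bot.read_camera(n); cv2.imwrite(f"pics/{n}0.png",im[:,:,::-1])
    i=bot.camera_info(n); print(n,i)
s=bot.get_state(); print(s)
E
```

```text
scene {'K': array([[376.91339931,   0.        , 314.97596175],
       [  0.        , 376.91339931, 197.57508171],
       [  0.        ,   0.        ,   1.        ]]), 'rvec': array([ 2.29315819,  1.12709731, -0.3571764 ]), 'tvec': array([-0.31940746, -0.31731653,  1.04544913])}
top {'K': array([[445.54137022,   0.        , 320.36236024],
       [  0.        , 445.54137022, 202.04589177],
       [  0.        ,   0.        ,   1.        ]]), 'rvec': array([ 2.21557817, -2.14939473,  0.10014384]), 'tvec': array([-0.00535722,  0.55799396,  1.0731493 ])}
{'clock': 0.1, 'q': array([-1.33775867e+00,  1.16427592e-01,  1.44219766e+00, -1.14703481e-05,
        1.58400734e+00, -3.77994738e-02]), 'joint_velocities': array([-2.13694536e-03, -1.04324299e-03,  1.38456606e-03, -1.44432980e-04,
       -1.46365331e-05,  1.13725674e-03]), 'joint_torque': array([ 2.14127940e-03, -7.33668923e+01, -6.33789253e+01, -6.64808726e-05,
        5.31247293e-03,  3.48056790e-05]), 'position': array([ 0.18053663, -0.65022842,  0.23064353]), 'ee_rot': array([ 9.90844785e-01,  1.35004968e-01, -5.63857991e-05, -5.16935199e-04]), 'contact_force': array([ 0.1261852 ,  0.809225  , -0.46128153]), 'moment': array([0.01171921, 0.00887424, 0.02595777]), 'gripper_force': 0.0, 'grip_width': 0.08562461531958836}
```

View pics/top0.png

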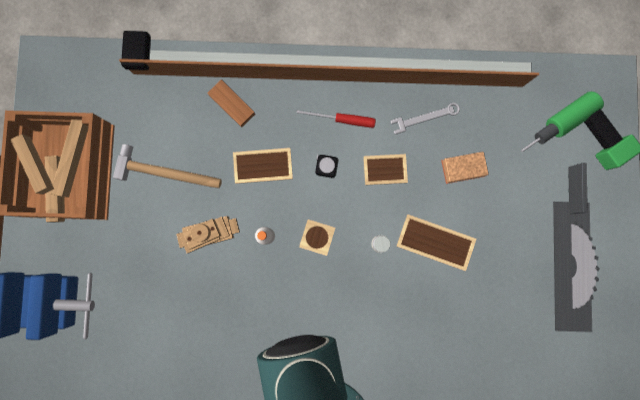

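View pics/scene0.png

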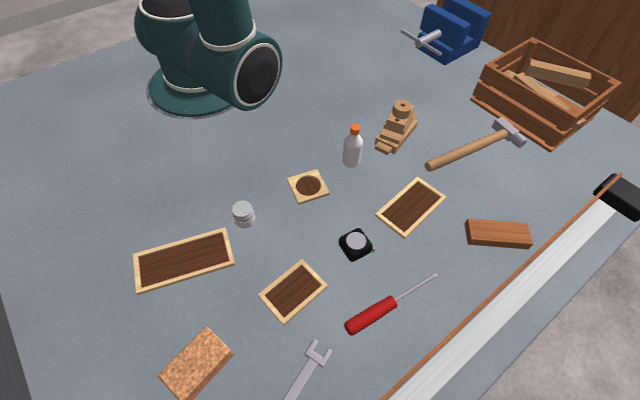

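The top view shows the stack at (208,234), wheel nest (317,237), lap nest (262,165), short nest (385,169), long nest (436,242), bottle (264,236) and tin (380,243). I'll measure the dark pockets by segmentation and enlarge the stack.

```bash
cat > h.py <<'E'
import numpy as np, cv2
from rig import bot
def ray(name,uv,z,info=None):
    """pixel -> world point at height z"""
    i=info or bot.camera_info(name); R=cv2.Rodrigues(i["rvec"])[0]; K=i["K"]
    uv=np.atleast_2d(np.array(uv,float))
    d=np.c_[(uv[:,0]-K[0,2])/K[0,0],(uv[:,1]-K[1,2])/K[1,1],np.ones(len(uv))]
    if name=="wrist":
        r=np.hypot(d[:,0],d[:,1]); s=np.where(r>1e-9,np.sin(r)/np.maximum(r,1e-9),1)
        d=np.c_[d[:,0]*s,d[:,1]*s,np.cos(r)]
    C=-R.T@i["tvec"]; d=d@R
    return C+d*((z-C[2])/d[:,2])[:,None]
def rect(pts):
    """centre, sizes (mm), long-axis yaw deg"""
    c,(w,h),a=cv2.minAreaRect((pts[:,:2]*1000).astype(np.float32))
    if w>h: L,S,y=w,h,a
    else: L,S,y=h,w,a+90
    return np.round(c,1),round(L,1),round(S,1),round((y+90)%180-90,1)
E
python3 - <<'E'
from h import *
im=cv2.imread("pics/top0.png")
i=bot.camera_info("top")
big=cv2.resize(im[205:265,165:285],None,fx=6.5,fy=6.5,interpolation=cv2.INTER_CUBIC); cv2.imwrite("pics/stack.png",big)
hsv=cv2.cvtColor(im,cv2.COLOR_BGR2HSV)
for n,(u,v) in dict(lap=(262,165),short=(385,169),long=(436,242),wheel=(317,237)).items():
    s=np.s_[v-45:v+45,u-50:u+50]
    m=((im[s][:,:,2]<105)&(im[s][:,:,2]>im[s][:,:,0].astype(int)+8)).astype(np.uint8)
    k,lab,st,ce=cv2.connectedComponentsWithStats(m)
    l=lab[45,50]; ys,xs=np.where(lab==l)
    print(n,len(xs),rect(ray("top",np.c_[xs+u-50,ys+v-45],0.006,i)),ray("top",[[xs.mean()+u-50,ys.mean()+v-45]],.004,i)*1000)
print(ray("top",[[264,236]],.11,i),ray("top",[[380,243]],.045,i))
E
```

```text
lap 1133 (array([647.9, 160.9]), 124.2, 58.2, -83.6) [[648.17970558 161.54552076   4.        ]]
short 699 (array([ 647.9, -148.3]), 86.6, 52.2, -85.3) [[ 648.20948827 -148.890395      4.        ]]
long 1666 (array([ 468.1, -278.4]), 160.4, 64.4, 72.0) [[ 467.87126713 -279.1433606     4.        ]]
wheel 347 (array([472. ,  19.7]), 49.7, 49.5, -88.3) [[472.10886138  18.72873478   4.        ]]
[[0.4701681 0.1365583 0.11     ]] [[ 0.46202231 -0.13409986  0.045     ]]
```

View pics/stack.png

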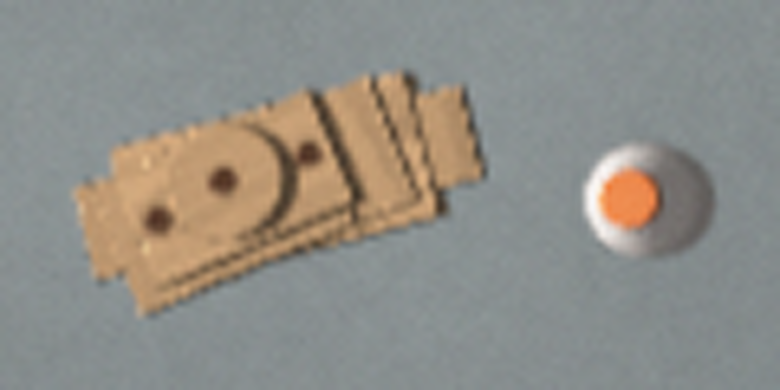

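The enlarged crop shows the wheel mark at (222,181), dowels at (158,220) and (309,154), the rail's right tenon ending around (463,85)-(486,180), and its left one at (77,186)-(98,280).

```bash
python3 - <<'E'
from h import *
f=lambda l,z:ray("top",np.array(l)/6.5+[164.6,204.6],z)*1000
print("wheel",f([[222,181]],.096))
d=f([[158,220],[309,154]],.072);print("dowels",d,d.mean(0),np.linalg.norm(d[0]-d[1]),np.degrees(np.arctan2(*(d[1]-d[0])[1::-1])))
r=f([[463,85],[486,180],[98,280],[77,186]],.018);print("rail",rect(r))
l=f([[407,72],[437,213]],.036);print(l)
E
```

```text
wheel [[473.8346214  286.91868201  96.        ]]
dowels [[459.39602396 315.34455507  72.        ]
 [484.60969877 262.57704515  72.        ]] [472.00286136 288.96080011  72.        ] 58.481958759415775 -64.46032804119172
rail (array([474630.6, 285125.6]), 149932.5, 37059.2, -73.8)
[[516.80344481 236.0910603   36.        ]
 [464.82969689 222.51193382  36.        ]]
```

>>> jog_arm:
  steps:
    - {"x": 0.98,"y": 0.94}
    - {"x": 0.98,"y": 0.94}
    - {"x": 0.98,"y": 0.94}
    - {"x": 0.98,"y": 0.94}
    - {"x": 0.98,"y": 0.94}
    - {"x": 0.98,"y": 0.94}
    - {"x": 0.98,"y": 0.94}
    - {"x": 0.98,"y": 0.94}
  grip: 1

```text
invalid input at $.steps[0]: expected keys x, y, z, ax, ay, az
```

>>> jog_arm:
  steps:
    - {"x": 0.98,"y": 0.94,"az": 0.9}
    - {"x": 0.98,"y": 0.94,"az": 0.9}
    - {"x": 0.98,"y": 0.94,"az": 0.9}
    - {"x": 0.98,"y": 0.94,"az": 0.9}
    - {"y": 0.94,"az": 0.9}
    - {"y": 0.94,"az": 0.9}
    - {"y": 0.94,"az": 0.9}
    - {"y": 0.94,"az": 0.9}

```text
invalid input at $.steps[0]: expected keys x, y, z, ax, ay, az
```

>>> jog_arm:
  steps:
    - {"y": 0.94,"az": 0.9}
    - {"y": 0.94,"az": 0.9}
    - {"y": 0.94,"az": 0.9}
    - {"y": 0.94,"az": 0.9}
    - {"y": 0.94,"az": 0.9}
    - {"y": 0.94,"az": 0.9}
    - {"y": 0.94,"az": 0.9}
    - {"y": 0.94,"az": 0.9}

```text
invalid input at $.steps[0]: expected keys x, y, z, ax, ay, az
```

>>> jog_arm:
  steps:
    - {"y": 0.94,"az": 0.9}
    - {"y": 0.94,"az": 0.9}
    - {"y": 0.94,"az": 0.4}
    - {"y": 0.94}
    - {"y": 0.94}
    - {"y": 0.94}
    - {"y": 0.94}
    - {"y": 0.94}

```text
invalid input at $.steps[0]: expected keys x, y, z, ax, ay, az
```

>>> jog_arm:
  steps:
    - {"y": 0.94}
    - {"y": 0.94}
    - {"y": 0.94}
    - {"y": 0.94}
    - {"y": 0.94}
    - {"y": 0.94}
    - {"y": 0.8,"z": -0.2}
    - {"y": 0.0}

```text
invalid input at $.steps[0]: expected keys x, y, z, ax, ay, az
```

>>> jog_arm:
  steps:
    - {"x": 0.98,"y": 0.94,"z": 0,"ax": 0,"ay": 0,"az": 0}
    - {"x": 0.98,"y": 0.94,"z": 0,"ax": 0,"ay": 0,"az": 0}
    - {"x": 0.98,"y": 0.94,"z": 0,"ax": 0,"ay": 0,"az": 0}
    - {"x": 0.98,"y": 0.94,"z": 0,"ax": 0,"ay": 0,"az": 0}
    - {"x": 0.98,"y": 0.94,"z": 0,"ax": 0,"ay": 0,"az": 0}
    - {"x": 0.98,"y": 0.94,"z": 0,"ax": 0,"ay": 0,"az": 0}
    - {"x": 0.98,"y": 0.94,"z": 0,"ax": 0,"ay": 0,"az": 0}
    - {"x": 0.98,"y": 0.94,"z": 0,"ax": 0,"ay": 0,"az": 0}
  grip: 1

```text
clock: 0.77
position: [0.3774, -0.461, 0.2311]
ee_rot: [0.991, 0.135, -0.0, -0.0]
contact_force: [0.1, -0.7, -0.0]
grip_width: 0.0855
gripper_force: 0.0
```

>>> jog_arm:
  steps:
    - {"x": 0.98,"y": 0.94,"z": 0,"ax": 0,"ay": 0,"az": 0.9}
    - {"x": 0.98,"y": 0.94,"z": 0,"ax": 0,"ay": 0,"az": 0.9}
    - {"x": 0.98,"y": 0.94,"z": 0,"ax": 0,"ay": 0,"az": 0.9}
    - {"x": 0.98,"y": 0.94,"z": 0,"ax": 0,"ay": 0,"az": 0.9}
    - {"x": 0,"y": 0.94,"z": 0,"ax": 0,"ay": 0,"az": 0.9}
    - {"x": 0,"y": 0.94,"z": 0,"ax": 0,"ay": 0,"az": 0.9}
    - {"x": 0,"y": 0.94,"z": 0,"ax": 0,"ay": 0,"az": 0.9}
    - {"x": 0,"y": 0.94,"z": 0,"ax": 0,"ay": 0,"az": 0.9}

```text
clock: 1.43
position: [0.4744, -0.2732, 0.2309]
ee_rot: [0.87, 0.492, -0.0, -0.0]
contact_force: [0.8, -0.1, -0.0]
grip_width: 0.0853
gripper_force: 0.0
```

>>> jog_arm:
  steps:
    - {"x": 0,"y": 0.94,"z": 0,"ax": 0,"ay": 0,"az": 0.9}
    - {"x": 0,"y": 0.94,"z": 0,"ax": 0,"ay": 0,"az": 0.9}
    - {"x": 0,"y": 0.94,"z": 0,"ax": 0,"ay": 0,"az": 0.9}
    - {"x": 0,"y": 0.94,"z": 0,"ax": 0,"ay": 0,"az": 0.9}
    - {"x": 0,"y": 0.94,"z": 0,"ax": 0,"ay": 0,"az": 0.9}
    - {"x": 0,"y": 0.94,"z": 0,"ax": 0,"ay": 0,"az": 0.9}
    - {"x": 0,"y": 0.94,"z": 0,"ax": 0,"ay": 0,"az": 0.9}
    - {"x": 0,"y": 0.94,"z": 0,"ax": 0,"ay": 0,"az": 0.9}

```text
clock: 2.1
position: [0.4742, -0.0853, 0.2311]
ee_rot: [0.628, 0.778, -0.0, -0.0]
contact_force: [0.1, -0.4, 0.7]
grip_width: 0.0855
gripper_force: 0.0
```

>>> jog_arm:
  steps:
    - {"x": 0,"y": 0.94,"z": 0,"ax": 0,"ay": 0,"az": 0.9}
    - {"x": 0,"y": 0.94,"z": 0,"ax": 0,"ay": 0,"az": 0.9}
    - {"x": 0,"y": 0.94,"z": 0,"ax": 0,"ay": 0,"az": 0.4}
    - {"x": 0,"y": 0.94,"z": 0,"ax": 0,"ay": 0,"az": 0}
    - {"x": 0,"y": 0.94,"z": 0,"ax": 0,"ay": 0,"az": 0}
    - {"x": 0,"y": 0.94,"z": 0,"ax": 0,"ay": 0,"az": 0}
    - {"x": 0,"y": 0.94,"z": 0,"ax": 0,"ay": 0,"az": 0}
    - {"x": 0,"y": 0.94,"z": 0,"ax": 0,"ay": 0,"az": 0}

```text
clock: 2.77
position: [0.4742, 0.1028, 0.2311]
ee_rot: [0.536, 0.844, -0.0, -0.0]
contact_force: [-0.5, -0.1, -0.3]
grip_width: 0.0852
gripper_force: 0.0
```

>>> jog_arm:
  steps:
    - {"x": 0,"y": 0.94,"z": 0,"ax": 0,"ay": 0,"az": 0}
    - {"x": 0,"y": 0.94,"z": 0,"ax": 0,"ay": 0,"az": 0}
    - {"x": 0,"y": 0.94,"z": 0,"ax": 0,"ay": 0,"az": 0}
    - {"x": 0,"y": 0.94,"z": 0,"ax": 0,"ay": 0,"az": 0}
    - {"x": 0,"y": 0.94,"z": 0,"ax": 0,"ay": 0,"az": 0}
    - {"x": 0,"y": 0.94,"z": 0,"ax": 0,"ay": 0,"az": 0}
    - {"x": 0,"y": 0.8,"z": 0,"ax": 0,"ay": 0,"az": 0}
    - {"x": 0,"y": 0,"z": 0,"ax": 0,"ay": 0,"az": 0}

```text
clock: 3.43
position: [0.4741, 0.2652, 0.2306]
ee_rot: [0.536, 0.844, -0.0, -0.001]
contact_force: [-0.9, 0.6, -0.7]
grip_width: 0.0856
gripper_force: 0.0
```

```bash
python3 - <<'E'
from h import *
i=bot.camera_info("wrist"); im=bot.read_camera("wrist"); cv2.imwrite("pics/w1.png",im[:,:,::-1]); print(i)
np.save("w1.npy",i,allow_pickle=True)
E
```

```text
{'K': array([[309.70691629,   0.        , 318.20280892],
       [  0.        , 309.70691629, 196.98322488],
       [  0.        ,   0.        ,   1.        ]]), 'rvec': array([-2.75202409, -0.6163968 , -0.10007171]), 'tvec': array([-0.54198438, -0.0065034 ,  0.39269952])}
```

View pics/w1.png

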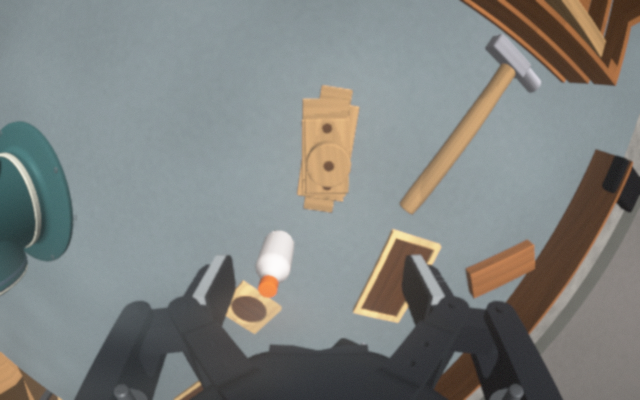

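Wrist view: wheel mark at (328,166), far dowel (327,128), near dowel (327,187), half hidden.

```bash
python3 - <<'E'
from h import *
i=np.load("w1.npy",allow_pickle=True).item()
print(ray("wrist",[[328,166]],.096,i),ray("wrist",[[327,128],[327,187]],.072,i))
print(-cv2.Rodrigues(i["rvec"])[0].T@i["tvec"])
E
```

```text
[[0.47461852 0.28561076 0.096     ]] [[0.46031873 0.31481229 0.072     ]
 [0.48625719 0.26074452 0.072     ]]
[0.43945329 0.33991677 0.3732823 ]
```

>>> jog_arm:
  steps:
    - {"x": 0,"y": 0.45,"z": -0.9,"ax": 0,"ay": 0,"az": 0}
    - {"x": 0,"y": 0.4,"z": -0.9,"ax": 0,"ay": 0,"az": 0}
    - {"x": 0,"y": 0,"z": -0.9,"ax": 0,"ay": 0,"az": 0}
    - {"x": 0,"y": 0,"z": -0.9,"ax": 0,"ay": 0,"az": 0}
    - {"x": 0,"y": 0,"z": -0.9,"ax": 0,"ay": 0,"az": 0}
    - {"x": 0,"y": 0,"z": -0.8,"ax": 0,"ay": 0,"az": 0}
    - {"x": 0,"y": 0,"z": -0.5,"ax": 0,"ay": 0,"az": 0}
    - {"x": 0,"y": 0,"z": -0.2,"ax": 0,"ay": 0,"az": 0}

```text
clock: 4.15
position: [0.4739, 0.2829, 0.0793]
ee_rot: [0.537, 0.844, -0.001, -0.001]
contact_force: [-0.2, -0.2, -0.4]
grip_width: 0.0851
gripper_force: 0.0
```

>>> jog_arm:
  steps:
    - {"x": 0,"y": 0,"z": 0,"ax": 0,"ay": 0,"az": 0}
    - {"x": 0,"y": 0,"z": 0,"ax": 0,"ay": 0,"az": 0}
    - {"x": 0,"y": 0,"z": 0,"ax": 0,"ay": 0,"az": 0}
    - {"x": 0,"y": 0,"z": 0,"ax": 0,"ay": 0,"az": 0}
    - {"x": 0,"y": 0,"z": 0,"ax": 0,"ay": 0,"az": 0}
    - {"x": 0,"y": 0,"z": 0,"ax": 0,"ay": 0,"az": 0}
    - {"x": 0,"y": 0,"z": 0,"ax": 0,"ay": 0,"az": 0}
    - {"x": 0,"y": 0,"z": 0,"ax": 0,"ay": 0,"az": 0}
  grip: -1
  grip_force: 25

```text
clock: 4.82
position: [0.4751, 0.2841, 0.0828]
ee_rot: [0.536, 0.844, 0.001, 0.001]
contact_force: [-0.7, -1.3, 5.5]
grip_width: 0.041
gripper_force: 24.9
```

>>> jog_arm:
  steps:
    - {"x": 0,"y": 0,"z": 0,"ax": 0,"ay": 0,"az": 0}
    - {"x": 0,"y": 0,"z": 0,"ax": 0,"ay": 0,"az": 0}
    - {"x": 0,"y": 0,"z": 0,"ax": 0,"ay": 0,"az": 0}

```text
clock: 5.07
position: [0.4751, 0.2841, 0.0828]
ee_rot: [0.536, 0.844, 0.001, 0.001]
contact_force: [-0.9, -1.6, 5.6]
grip_width: 0.0407
gripper_force: 24.9
```

>>> jog_arm:
  steps:
    - {"x": 0,"y": 0,"z": 0.2,"ax": 0,"ay": 0,"az": 0}
    - {"x": 0,"y": 0,"z": 0.6,"ax": 0,"ay": 0,"az": 0}
    - {"x": 0,"y": 0,"z": 0.9,"ax": 0,"ay": 0,"az": 0}
    - {"x": 0,"y": 0,"z": 0.9,"ax": 0,"ay": 0,"az": 0}
    - {"x": 0,"y": -0.3,"z": 0.6,"ax": 0,"ay": 0,"az": 0}
    - {"x": 0,"y": -0.7,"z": 0.3,"ax": 0,"ay": 0,"az": 0}
    - {"x": 0,"y": -0.9,"z": 0,"ax": 0,"ay": 0,"az": 0}
    - {"x": 0,"y": -0.9,"z": 0,"ax": 0,"ay": 0,"az": 0}

```text
clock: 5.73
position: [0.4747, 0.2134, 0.1703]
ee_rot: [0.536, 0.844, 0.001, 0.001]
contact_force: [-0.4, -0.0, -1.0]
grip_width: 0.0406
gripper_force: 25.4
```

>>> jog_arm:
  steps:
    - {"x": 0,"y": -0.9,"z": 0,"ax": 0,"ay": 0,"az": 0}
    - {"x": 0,"y": -0.9,"z": 0,"ax": 0,"ay": 0,"az": 0}
    - {"x": 0,"y": -0.9,"z": 0,"ax": 0,"ay": 0,"az": 0}
    - {"x": 0,"y": -0.9,"z": 0,"ax": 0,"ay": 0,"az": 0}
    - {"x": 0,"y": -0.9,"z": 0,"ax": 0,"ay": 0,"az": 0}
    - {"x": 0,"y": -0.9,"z": 0,"ax": 0,"ay": 0,"az": 0}
    - {"x": 0,"y": -0.9,"z": 0,"ax": 0,"ay": 0,"az": 0}
    - {"x": 0,"y": -0.9,"z": 0,"ax": 0,"ay": 0,"az": 0}

```text
clock: 6.4
position: [0.4745, 0.0328, 0.1697]
ee_rot: [0.536, 0.844, 0.0, 0.0]
contact_force: [0.1, -0.0, 0.2]
grip_width: 0.0407
gripper_force: 25.4
```

>>> jog_arm:
  steps:
    - {"x": 0,"y": -0.6,"z": -0.4,"ax": 0,"ay": 0,"az": 0}
    - {"x": 0,"y": 0,"z": -0.7,"ax": 0,"ay": 0,"az": 0}
    - {"x": 0,"y": 0,"z": -0.7,"ax": 0,"ay": 0,"az": 0}
    - {"x": 0,"y": 0,"z": -0.4,"ax": 0,"ay": 0,"az": 0}
    - {"x": 0,"y": 0,"z": 0,"ax": 0,"ay": 0,"az": 0}

```text
clock: 6.82
position: [0.4737, 0.0188, 0.1123]
ee_rot: [0.536, 0.844, -0.001, -0.001]
contact_force: [0.7, 0.6, -0.1]
grip_width: 0.0406
gripper_force: 25.4
```

```bash
python3 - <<'E'
from h import *
print({k:bot.get_state()[k] for k in("position","ee_rot","contact_force","grip_width")})
i=bot.camera_info("wrist");np.save("w2.npy",i,allow_pickle=True); im=bot.read_camera("wrist")[:,:,::-1]; t=bot.read_camera("top")[:,:,::-1]
a=cv2.resize(im[150:400,160:480],(800,625))[:600]
cv2.imwrite("pics/w2.png",a); cv2.imwrite("pics/t2.png",cv2.resize(t[130:270,165:285],None,fx=4,fy=4,interpolation=cv2.INTER_CUBIC))
E
```

```text
{'position': array([0.47374636, 0.01883854, 0.11226007]), 'ee_rot': array([ 5.36472371e-01,  8.43917020e-01, -6.23093865e-04, -1.03507653e-03]), 'contact_force': array([ 0.72041708,  0.62644132, -0.14939567]), 'grip_width': 0.04059208265632204}
```

View pics/w2.png

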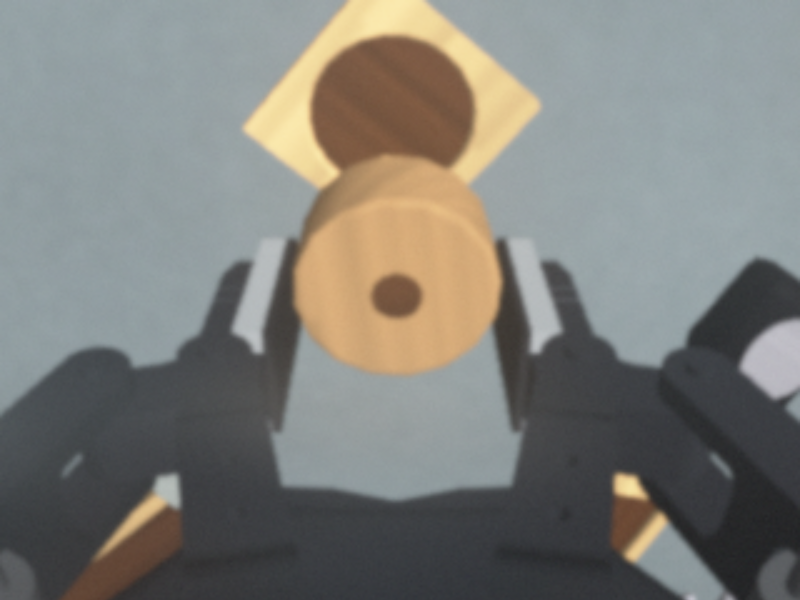

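Wheel held level between the pads, mark at crop (397,296); pocket spans 310–475, centre about (392,110).

```bash
python3 - <<'E'
from h import *
i=np.load("w2.npy",allow_pickle=True).item()
f=lambda l,z:ray("wrist",np.array(l)/2.5+[160,150],z,i)*1000
print(f([[397,296]],.1255))
print(f([[310,110],[475,107],[392,35]],.005))
E
```

```text
[[473.66131723  20.59458025 125.5       ]]
[[447.297252     6.69644155   5.        ]
 [497.73810985  31.57898862   5.        ]
 [461.59441685  42.20522296   5.        ]]
```

View pics/t2.png

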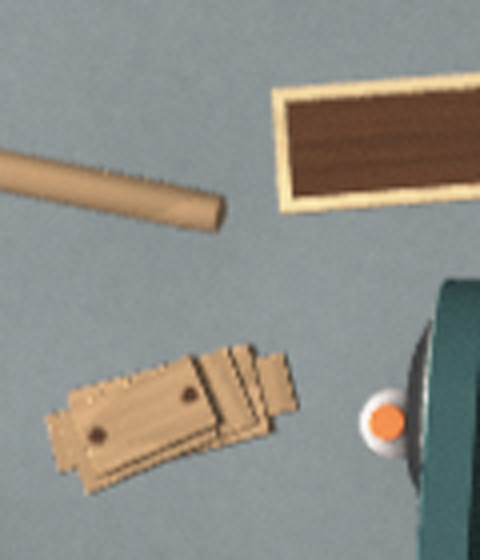

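>>> jog_arm:
  steps:
    - {"x": -0.05,"y": -0.05,"z": -0.8,"ax": 0,"ay": 0,"az": 0}
    - {"x": 0,"y": 0,"z": -0.9,"ax": 0,"ay": 0,"az": 0}
    - {"x": 0,"y": 0,"z": -0.8,"ax": 0,"ay": 0,"az": 0}
    - {"x": 0,"y": 0,"z": -0.6,"ax": 0,"ay": 0,"az": 0}
    - {"x": 0,"y": 0,"z": -0.35,"ax": 0,"ay": 0,"az": 0}
    - {"x": 0,"y": 0,"z": -0.2,"ax": 0,"ay": 0,"az": 0}
    - {"x": 0,"y": 0,"z": -0.1,"ax": 0,"ay": 0,"az": 0}
    - {"x": 0,"y": 0,"z": -0.06,"ax": 0,"ay": 0,"az": 0}

```text
clock: 7.58
position: [0.4739, 0.0176, 0.0194]
ee_rot: [0.536, 0.844, 0.0, 0.0]
contact_force: [-0.3, 1.0, 0.2]
grip_width: 0.041
gripper_force: 25.4
```

>>> jog_arm:
  steps:
    - {"x": 0,"y": 0,"z": -0.06,"ax": 0,"ay": 0,"az": 0}
    - {"x": 0,"y": 0,"z": 0,"ax": 0,"ay": 0,"az": 0}
    - {"x": 0,"y": 0,"z": 0,"ax": 0,"ay": 0,"az": 0}

```text
clock: 7.83
position: [0.4736, 0.0176, 0.0176]
ee_rot: [0.536, 0.844, 0.0, 0.0]
contact_force: [-0.5, -0.2, -0.2]
grip_width: 0.0409
gripper_force: 25.4
```

No contact yet; continue in millimetre steps until there is force.

>>> jog_arm:
  steps:
    - {"x": 0,"y": 0,"z": -0.06,"ax": 0,"ay": 0,"az": 0}
    - {"x": 0,"y": 0,"z": -0.05,"ax": 0,"ay": 0,"az": 0}
    - {"x": 0,"y": 0,"z": 0,"ax": 0,"ay": 0,"az": 0}

```text
clock: 8.08
position: [0.4736, 0.0176, 0.0148]
ee_rot: [0.536, 0.844, 0.0, 0.0]
contact_force: [-1.8, 0.3, 5.6]
grip_width: 0.0408
gripper_force: 25.9
```

>>> jog_arm:
  steps:
    - {"x": 0,"y": 0,"z": -0.02,"ax": 0,"ay": 0,"az": 0}
    - {"x": 0,"y": 0,"z": -0.02,"ax": 0,"ay": 0,"az": 0}
    - {"x": 0,"y": 0,"z": 0,"ax": 0,"ay": 0,"az": 0}

```text
clock: 8.33
position: [0.4737, 0.0176, 0.0147]
ee_rot: [0.536, 0.844, 0.0, 0.0]
contact_force: [-9.1, -0.1, 19.3]
grip_width: 0.0408
gripper_force: 27.2
```

>>> jog_arm:
  steps:
    - {"x": 0,"y": 0,"z": 0.04,"ax": 0,"ay": 0,"az": 0}
    - {"x": 0,"y": 0,"z": 0,"ax": 0,"ay": 0,"az": 0}

```text
clock: 8.5
position: [0.4736, 0.0176, 0.0148]
ee_rot: [0.536, 0.844, 0.0, 0.0]
contact_force: [-2.3, -0.3, 9.2]
grip_width: 0.0406
gripper_force: 26.1
```

>>> jog_arm:
  steps:
    - {"x": 0,"y": 0,"z": 0,"ax": 0,"ay": 0,"az": 0}
    - {"x": 0,"y": 0,"z": 0,"ax": 0,"ay": 0,"az": 0}
    - {"x": 0,"y": 0,"z": 0,"ax": 0,"ay": 0,"az": 0}
    - {"x": 0,"y": 0,"z": 0,"ax": 0,"ay": 0,"az": 0}
    - {"x": 0,"y": 0,"z": 0,"ax": 0,"ay": 0,"az": 0}
    - {"x": 0,"y": 0,"z": 0,"ax": 0,"ay": 0,"az": 0}
    - {"x": 0,"y": 0,"z": 0.2,"ax": 0,"ay": 0,"az": 0}
    - {"x": 0,"y": 0,"z": 0.6,"ax": 0,"ay": 0,"az": 0}
  grip: 1

```text
clock: 9.17
position: [0.4722, 0.0176, 0.033]
ee_rot: [0.536, 0.844, -0.001, -0.001]
contact_force: [-0.6, -0.1, 0.2]
grip_width: 0.0853
gripper_force: 0.0
```

>>> jog_arm:
  steps:
    - {"x": 0,"y": 0,"z": 0.9,"ax": 0,"ay": 0,"az": 0}
    - {"x": 0,"y": 0,"z": 0.9,"ax": 0,"ay": 0,"az": 0}
    - {"x": 0,"y": 0,"z": 1,"ax": 0,"ay": 0,"az": 0}
    - {"x": 0,"y": 0,"z": 1,"ax": 0,"ay": 0,"az": 0}
    - {"x": 0,"y": 0.2,"z": 0.9,"ax": 0,"ay": 0,"az": 0}
    - {"x": 0,"y": 0.4,"z": 0.6,"ax": 0,"ay": 0,"az": 0}
    - {"x": 0,"y": 0.7,"z": 0.2,"ax": 0,"ay": 0,"az": 0}
    - {"x": 0,"y": 0.9,"z": 0,"ax": 0,"ay": 0,"az": 0}

```text
clock: 9.83
position: [0.4739, 0.0726, 0.1742]
ee_rot: [0.537, 0.844, 0.001, 0.001]
contact_force: [1.2, 0.5, -0.6]
grip_width: 0.0858
gripper_force: 0.0
```

```bash
python3 - <<'E'
from h import *
i=bot.camera_info("wrist");np.save("w3.npy",i,allow_pickle=True); im=bot.read_camera("wrist")[:,:,::-1]; cv2.imwrite("pics/w3.png",im)
E
```

```text
(no output)
```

View pics/w3.png

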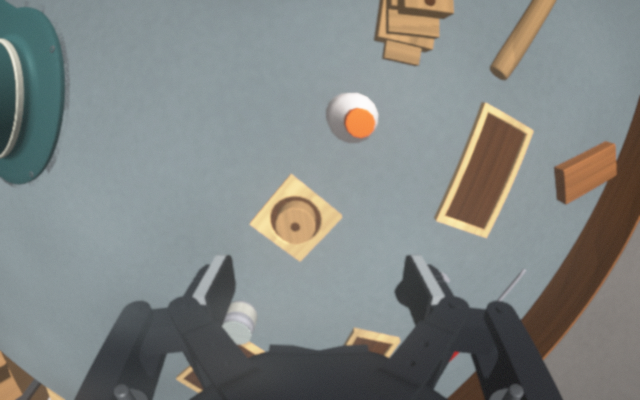

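The wheel lies flat in its round pocket at (295,220). Next, the block.

>>> jog_arm:
  steps:
    - {"x": 0,"y": 0.95,"z": 0,"ax": 0,"ay": 0,"az": 0}
    - {"x": 0,"y": 1,"z": 0,"ax": 0,"ay": 0,"az": 0}
    - {"x": 0,"y": 1,"z": 0,"ax": 0,"ay": 0,"az": 0}
    - {"x": 0,"y": 1,"z": 0,"ax": 0,"ay": 0,"az": 0}
    - {"x": -0.04,"y": 1,"z": 0,"ax": 0,"ay": 0,"az": 0}
    - {"x": 0,"y": 1,"z": 0,"ax": 0,"ay": 0,"az": 0}
    - {"x": 0,"y": 1,"z": 0,"ax": 0,"ay": 0,"az": 0}
    - {"x": 0,"y": 0.9,"z": 0,"ax": 0,"ay": 0,"az": 0}

```text
clock: 10.55
position: [0.472, 0.2703, 0.1721]
ee_rot: [0.536, 0.844, 0.0, 0.0]
contact_force: [0.0, -0.4, 0.2]
grip_width: 0.0856
gripper_force: 0.0
```

>>> jog_arm:
  steps:
    - {"x": 0,"y": 0.6,"z": -0.3,"ax": 0,"ay": 0,"az": 0}
    - {"x": 0,"y": 0.18,"z": -0.7,"ax": 0,"ay": 0,"az": 0}
    - {"x": 0,"y": 0,"z": -0.9,"ax": 0,"ay": 0,"az": 0}
    - {"x": 0,"y": 0,"z": -0.9,"ax": 0,"ay": 0,"az": 0}
    - {"x": 0,"y": 0,"z": -0.9,"ax": 0,"ay": 0,"az": 0}
    - {"x": 0,"y": 0,"z": -0.7,"ax": 0,"ay": 0,"az": 0}
    - {"x": 0,"y": 0,"z": -0.3,"ax": 0,"ay": 0,"az": 0}
    - {"x": 0,"y": 0,"z": -0.07,"ax": 0,"ay": 0,"az": 0}

```text
clock: 11.22
position: [0.4716, 0.2878, 0.0509]
ee_rot: [0.537, 0.844, -0.001, -0.001]
contact_force: [0.6, 0.5, -1.3]
grip_width: 0.0857
gripper_force: 0.0
```

>>> jog_arm:
  steps:
    - {"x": 0,"y": 0,"z": 0,"ax": 0,"ay": 0,"az": 0}
    - {"x": 0,"y": 0,"z": 0,"ax": 0,"ay": 0,"az": 0}
    - {"x": 0,"y": 0,"z": 0,"ax": 0,"ay": 0,"az": 0}
    - {"x": 0,"y": 0,"z": 0,"ax": 0,"ay": 0,"az": 0}
    - {"x": 0,"y": 0,"z": 0,"ax": 0,"ay": 0,"az": 0}
    - {"x": 0,"y": 0,"z": 0,"ax": 0,"ay": 0,"az": 0}
    - {"x": 0,"y": 0,"z": 0,"ax": 0,"ay": 0,"az": 0}
    - {"x": 0,"y": 0,"z": 0,"ax": 0,"ay": 0,"az": 0}
  grip: -1
  grip_force: 30

```text
clock: 11.88
position: [0.4729, 0.2886, 0.0538]
ee_rot: [0.536, 0.844, 0.001, 0.0]
contact_force: [-0.5, -0.7, 6.7]
grip_width: 0.0433
gripper_force: 31.2
```

>>> jog_arm:
  steps:
    - {"x": 0,"y": 0,"z": 0,"ax": 0,"ay": 0,"az": 0}
    - {"x": 0,"y": 0,"z": 0,"ax": 0,"ay": 0,"az": 0}

```text
clock: 12.05
position: [0.4729, 0.2886, 0.0539]
ee_rot: [0.536, 0.844, 0.001, 0.001]
contact_force: [-0.5, -0.2, 6.3]
grip_width: 0.0434
gripper_force: 31.2
```

Grip sits a bit low (5.9 mm above the block's underside, against a 5 mm rim); regrip about 4 mm higher.

>>> jog_arm:
  steps:
    - {"x": 0,"y": 0,"z": 0,"ax": 0,"ay": 0,"az": 0}
    - {"x": 0,"y": 0,"z": 0,"ax": 0,"ay": 0,"az": 0}
    - {"x": 0,"y": 0,"z": 0,"ax": 0,"ay": 0,"az": 0}
    - {"x": 0,"y": 0,"z": 0.1,"ax": 0,"ay": 0,"az": 0}
    - {"x": 0,"y": 0,"z": 0.1,"ax": 0,"ay": 0,"az": 0}
    - {"x": 0,"y": 0,"z": 0,"ax": 0,"ay": 0,"az": 0}
  grip: 0.5

```text
clock: 12.55
position: [0.4725, 0.2885, 0.0582]
ee_rot: [0.536, 0.844, 0.0, 0.0]
contact_force: [0.0, 0.2, -0.1]
grip_width: 0.0638
gripper_force: 0.0
```

>>> jog_arm:
  steps:
    - {"x": 0,"y": 0,"z": 0,"ax": 0,"ay": 0,"az": 0}
    - {"x": 0,"y": 0,"z": 0,"ax": 0,"ay": 0,"az": 0}
    - {"x": 0,"y": 0,"z": 0,"ax": 0,"ay": 0,"az": 0}
    - {"x": 0,"y": 0,"z": 0,"ax": 0,"ay": 0,"az": 0}
    - {"x": 0,"y": 0,"z": 0,"ax": 0,"ay": 0,"az": 0}
    - {"x": 0,"y": 0,"z": 0,"ax": 0,"ay": 0,"az": 0}
    - {"x": 0,"y": 0,"z": 0,"ax": 0,"ay": 0,"az": 0}
  grip: -1
  grip_force: 30

```text
clock: 13.13
position: [0.4724, 0.2884, 0.0578]
ee_rot: [0.536, 0.844, 0.0, 0.0]
contact_force: [-1.2, -0.3, 5.2]
grip_width: 0.0433
gripper_force: 31.1
```

>>> jog_arm:
  steps:
    - {"x": 0,"y": 0,"z": 0.2,"ax": 0,"ay": 0,"az": 0}
    - {"x": 0,"y": 0,"z": 0.6,"ax": 0,"ay": 0,"az": 0}
    - {"x": 0,"y": 0,"z": 0.9,"ax": 0,"ay": 0,"az": 0}
    - {"x": 0,"y": 0,"z": 0.9,"ax": 0,"ay": 0,"az": 0}
    - {"x": 0.2,"y": -0.3,"z": 0.9,"ax": 0,"ay": 0,"az": 0}
    - {"x": 0.4,"y": -0.6,"z": 0.7,"ax": 0,"ay": 0,"az": 0}
    - {"x": 0.4,"y": -0.9,"z": 0.3,"ax": 0,"ay": 0,"az": 0}
    - {"x": 0.4,"y": -0.9,"z": 0,"ax": 0,"ay": 0,"az": -0.4}

```text
clock: 13.8
position: [0.5081, 0.2206, 0.1725]
ee_rot: [0.553, 0.833, 0.001, 0.001]
contact_force: [0.4, -0.6, 0.8]
grip_width: 0.0434
gripper_force: 30.6
```

>>> jog_arm:
  steps:
    - {"x": 0.4,"y": -0.95,"z": 0,"ax": 0,"ay": 0,"az": -0.4}
    - {"x": 0.4,"y": -0.95,"z": 0,"ax": 0,"ay": 0,"az": -0.4}
    - {"x": 0.4,"y": -0.95,"z": 0,"ax": 0,"ay": 0,"az": -0.4}
    - {"x": 0.4,"y": -0.95,"z": 0,"ax": 0,"ay": 0,"az": -0.4}
    - {"x": 0.4,"y": -0.95,"z": 0,"ax": 0,"ay": 0,"az": -0.4}
    - {"x": 0.4,"y": -0.95,"z": 0,"ax": 0,"ay": 0,"az": -0.4}
    - {"x": 0.4,"y": -0.95,"z": 0,"ax": 0,"ay": 0,"az": -0.4}
    - {"x": 0.4,"y": -0.95,"z": 0,"ax": 0,"ay": 0,"az": -0.2}

```text
clock: 14.47
position: [0.5875, 0.0295, 0.17]
ee_rot: [0.678, 0.735, -0.0, -0.0]
contact_force: [0.6, 0.7, -0.7]
grip_width: 0.0431
gripper_force: 30.6
```

>>> jog_arm:
  steps:
    - {"x": 0.4,"y": -0.95,"z": 0,"ax": 0,"ay": 0,"az": 0}
    - {"x": 0.4,"y": -0.95,"z": 0,"ax": 0,"ay": 0,"az": 0}
    - {"x": 0.4,"y": -0.95,"z": 0,"ax": 0,"ay": 0,"az": 0}
    - {"x": 0.4,"y": -0.95,"z": 0,"ax": 0,"ay": 0,"az": 0}
    - {"x": 0.4,"y": -0.95,"z": 0,"ax": 0,"ay": 0,"az": 0}
    - {"x": 0.3,"y": -0.95,"z": 0,"ax": 0,"ay": 0,"az": 0}
    - {"x": 0.12,"y": -0.98,"z": -0.2,"ax": 0,"ay": 0,"az": 0}
    - {"x": 0,"y": -0.5,"z": -0.4,"ax": 0,"ay": 0,"az": 0}

```text
clock: 15.13
position: [0.6484, -0.1511, 0.1556]
ee_rot: [0.678, 0.735, 0.0, 0.001]
contact_force: [-0.5, 0.0, -0.5]
grip_width: 0.0433
gripper_force: 30.6
```

>>> jog_arm:
  steps:
    - {"x": 0,"y": 0,"z": -0.7,"ax": 0,"ay": 0,"az": 0}
    - {"x": 0,"y": 0,"z": -0.7,"ax": 0,"ay": 0,"az": 0}
    - {"x": 0,"y": 0,"z": -0.4,"ax": 0,"ay": 0,"az": 0}
    - {"x": 0,"y": 0,"z": 0,"ax": 0,"ay": 0,"az": 0}

```text
clock: 15.47
position: [0.6465, -0.1481, 0.107]
ee_rot: [0.677, 0.736, -0.001, -0.002]
contact_force: [-1.0, 0.4, -0.4]
grip_width: 0.043
gripper_force: 30.6
```

```bash
python3 - <<'E'
from h import *
print({k:bot.get_state()[k] for k in("position","ee_rot","contact_force","grip_width")})
i=bot.camera_info("wrist");np.save("w4.npy",i,allow_pickle=True); im=bot.read_camera("wrist")[:,:,::-1]
cv2.imwrite("pics/w4.png",cv2.resize(im[100:340,160:480],(800,600)))
t=bot.read_camera("top")[:,:,::-1];cv2.imwrite("pics/t4.png",cv2.resize(t[205:265,165:285],None,fx=6.5,fy=6.5,interpolation=cv2.INTER_CUBIC))
E
```

```text
{'position': array([ 0.64651468, -0.14812084,  0.10698632]), 'ee_rot': array([ 0.67740577,  0.73560653, -0.00094204, -0.00188768]), 'contact_force': array([-1.00089041,  0.36239489, -0.39911496]), 'grip_width': 0.04299752593735304}
```

View pics/w4.png

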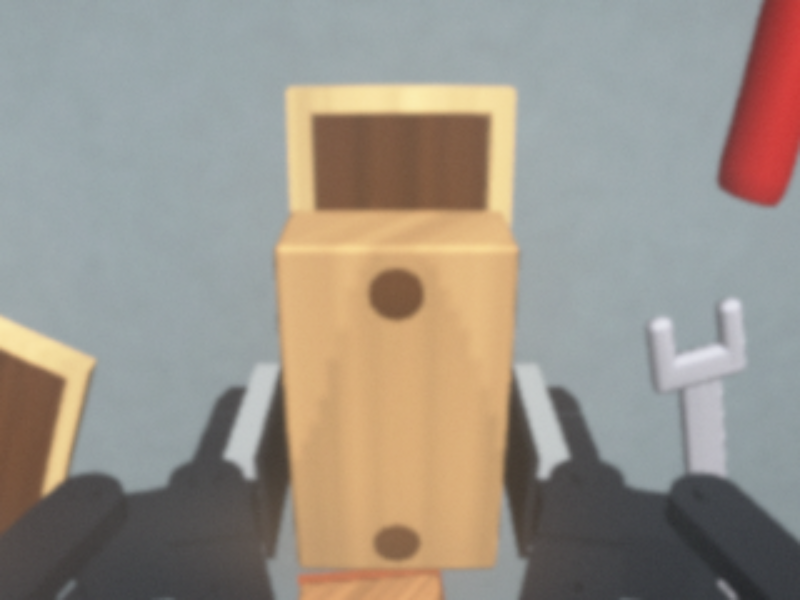

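View pics/t4.png

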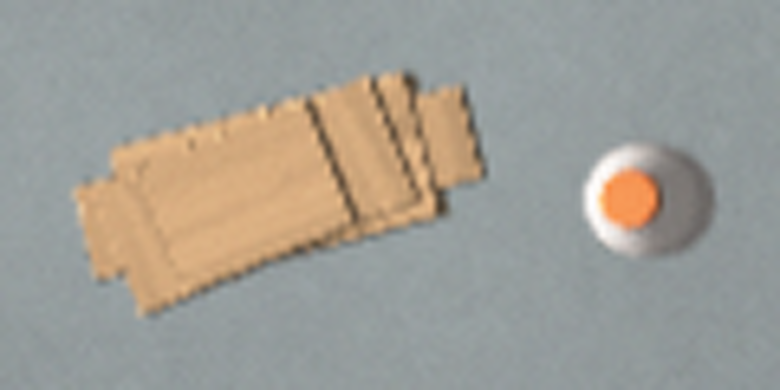

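Block held straight (dowels at crop (397,293),(397,542)); pocket's far corners at (312,115),(490,113). In the top crop, lap bar step edge runs (312,97)-(355,222), its right end (372,78)-(418,203).

```bash
python3 - <<'E'
from h import *
i=np.load("w4.npy",allow_pickle=True).item()
f=lambda l,z:ray("wrist",np.array(l)/2.5+[160,100],z,i)*1000
d=f([[397,293],[397,542]],.121); a=lambda d:np.degrees(np.arctan2(*(d[1]-d[0])[1::-1]))
print(d,d.mean(0),a(d))
p=f([[312,115],[490,113]],.009); v=p[1]-p[0]; n=np.array([v[1],-v[0],0])/np.linalg.norm(v); m=p.mean(0)
print(p,np.linalg.norm(v),a(p)-90, m+45*n,m-45*n)
f=lambda l,z:ray("top",np.array(l)/6.5+[164.6,204.6],z)*1000
for l,z,k in(([[312,97],[355,222]],.048,33),([[372,78],[418,203]],.036,55)):
    p=f(l,z);v=p[1]-p[0];n=np.array([v[1],-v[0],0])/np.linalg.norm(v)
    print(p,np.linalg.norm(v),a(p)-90,p.mean(0)+k*n,p.mean(0)-k*n)
E
```

```text
[[ 644.94159275 -118.92292014  121.        ]
 [ 649.78648483 -176.9345153   121.        ]] [ 647.36403879 -147.92871772  121.        ] -85.22596884133101
[[ 616.85772269 -107.20592904    9.        ]
 [ 672.64425934 -101.87175257    9.        ]] 56.04097706007462 -84.53811841392704 [ 649.03424862 -149.33452926    9.        ] [640.4677334  -59.74315235   9.        ]
[[505.9833256  268.11925861  48.        ]
 [460.66114423 250.10184631  48.        ]] 48.77219771345233 -248.32016476829054 [471.13138369 289.77621968  48.        ] [495.51308614 228.44488523  48.        ]
[[514.17352011 248.9873469   36.        ]
 [468.31485835 229.71855301  36.        ]] 49.742369021184246 -247.2089327659147 [469.93873706 290.05874556  36.        ] [512.5496414  188.64715435  36.        ]
```

>>> jog_arm:
  steps:
    - {"x": 0.04,"y": -0.03,"z": -0.8,"ax": 0,"ay": 0,"az": 0}
    - {"x": 0,"y": 0,"z": -0.9,"ax": 0,"ay": 0,"az": 0}
    - {"x": 0,"y": 0,"z": -0.7,"ax": 0,"ay": 0,"az": 0}
    - {"x": 0,"y": 0,"z": -0.6,"ax": 0,"ay": 0,"az": 0}
    - {"x": 0,"y": 0,"z": -0.35,"ax": 0,"ay": 0,"az": 0}
    - {"x": 0,"y": 0,"z": -0.2,"ax": 0,"ay": 0,"az": 0}
    - {"x": 0,"y": 0,"z": -0.1,"ax": 0,"ay": 0,"az": 0}
    - {"x": 0,"y": 0,"z": 0,"ax": 0,"ay": 0,"az": 0}

```text
clock: 16.23
position: [0.6491, -0.1494, 0.0192]
ee_rot: [0.677, 0.736, 0.0, 0.0]
contact_force: [-0.6, -0.2, -0.2]
grip_width: 0.0432
gripper_force: 30.6
```

>>> jog_arm:
  steps:
    - {"x": 0,"y": 0,"z": 0,"ax": 0,"ay": 0,"az": 0}
    - {"x": 0,"y": 0,"z": 0,"ax": 0,"ay": 0,"az": 0}

```text
clock: 16.4
position: [0.6493, -0.1495, 0.0198]
ee_rot: [0.677, 0.736, 0.0, 0.001]
contact_force: [0.2, -0.2, -0.1]
grip_width: 0.0436
gripper_force: 30.6
```

>>> jog_arm:
  steps:
    - {"x": 0,"y": 0,"z": -0.1,"ax": 0,"ay": 0,"az": 0}
    - {"x": 0,"y": 0,"z": -0.08,"ax": 0,"ay": 0,"az": 0}
    - {"x": 0,"y": 0,"z": -0.04,"ax": 0,"ay": 0,"az": 0}
    - {"x": 0,"y": 0,"z": -0.02,"ax": 0,"ay": 0,"az": 0}
    - {"x": 0,"y": 0,"z": 0,"ax": 0,"ay": 0,"az": 0}

```text
clock: 16.82
position: [0.6489, -0.1494, 0.0138]
ee_rot: [0.677, 0.736, 0.0, 0.0]
contact_force: [-4.4, 2.1, 10.4]
grip_width: 0.043
gripper_force: 31.8
```

>>> jog_arm:
  steps:
    - {"x": 0,"y": 0,"z": 0,"ax": 0,"ay": 0,"az": 0}
    - {"x": 0,"y": 0,"z": 0,"ax": 0,"ay": 0,"az": 0}
    - {"x": 0,"y": 0,"z": 0,"ax": 0,"ay": 0,"az": 0}
    - {"x": 0,"y": 0,"z": 0,"ax": 0,"ay": 0,"az": 0}
    - {"x": 0,"y": 0,"z": 0,"ax": 0,"ay": 0,"az": 0}
    - {"x": 0,"y": 0,"z": 0.2,"ax": 0,"ay": 0,"az": 0}
    - {"x": 0,"y": 0,"z": 0.6,"ax": 0,"ay": 0,"az": 0}
    - {"x": 0,"y": 0,"z": 0.9,"ax": 0,"ay": 0,"az": 0}
  grip: 1

```text
clock: 17.48
position: [0.6479, -0.1492, 0.0548]
ee_rot: [0.677, 0.736, -0.001, -0.001]
contact_force: [0.4, -1.4, -0.6]
grip_width: 0.0854
gripper_force: 0.0
```

>>> jog_arm:
  steps:
    - {"x": 0,"y": 0,"z": 0.9,"ax": 0,"ay": 0,"az": 0}
    - {"x": 0,"y": 0,"z": 1,"ax": 0,"ay": 0,"az": 0}
    - {"x": 0,"y": 0.4,"z": 1,"ax": 0,"ay": 0,"az": 0}
    - {"x": -0.2,"y": 0.8,"z": 0.9,"ax": 0,"ay": 0,"az": 0}
    - {"x": -0.4,"y": 1,"z": 0.6,"ax": 0,"ay": 0,"az": 0.4}
    - {"x": -0.4,"y": 1,"z": 0.2,"ax": 0,"ay": 0,"az": 0.4}
    - {"x": -0.4,"y": 1,"z": 0,"ax": 0,"ay": 0,"az": 0.4}
    - {"x": -0.4,"y": 1,"z": 0,"ax": 0,"ay": 0,"az": 0.4}

```text
clock: 18.15
position: [0.6034, -0.0184, 0.1726]
ee_rot: [0.613, 0.79, 0.001, 0.001]
contact_force: [-0.0, 0.1, 0.1]
grip_width: 0.0857
gripper_force: 0.0
```

```bash
python3 - <<'E'
from h import *
i=bot.camera_info("wrist");np.save("w5.npy",i,allow_pickle=True); im=bot.read_camera("wrist")[:,:,::-1]; cv2.imwrite("pics/w5.png",im)
s=bot.read_camera("top")[:,:,::-1]; cv2.imwrite("pics/t5.png",cv2.resize(s[130:280,240:480],None,fx=3,fy=3,interpolation=cv2.INTER_CUBIC))
E
```

```text
(no output)
```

View pics/t5.png

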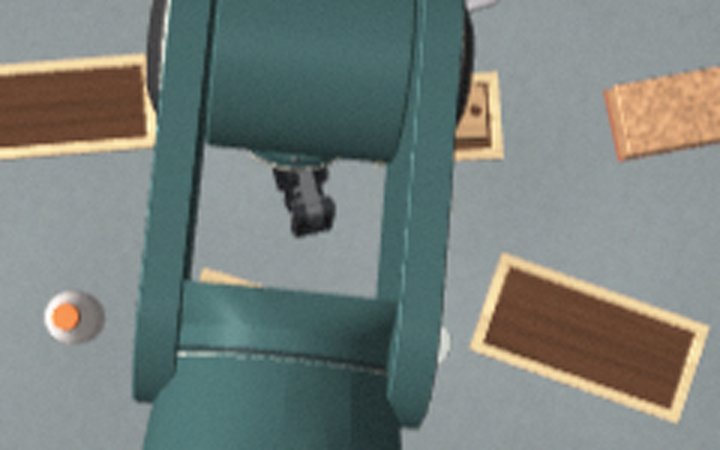

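The block's end shows inside its nest at (478,112). Checking the actual pose before moving on.

```bash
python3 - <<'E'
from h import *
s=bot.get_state();print(s["position"],s["ee_rot"],s["joint_velocities"])
E
```

```text
[ 0.6028992  -0.01665308  0.17231013] [6.11833779e-01 7.90985865e-01 7.27173163e-04 5.08630567e-04] [-0.04442811  0.03195703 -0.02545307 -0.01575425 -0.00968018  0.00407002]
```

>>> jog_arm:
  steps:
    - {"x": -0.3,"y": 0.6,"z": 0,"ax": 0,"ay": 0,"az": 0.3}
    - {"x": -0.4,"y": 0.9,"z": 0,"ax": 0,"ay": 0,"az": 0.3}
    - {"x": -0.4,"y": 0.9,"z": 0,"ax": 0,"ay": 0,"az": 0.3}
    - {"x": -0.4,"y": 0.9,"z": 0,"ax": 0,"ay": 0,"az": 0.34}
    - {"x": -0.4,"y": 0.9,"z": 0,"ax": 0,"ay": 0,"az": 0}
    - {"x": -0.4,"y": 0.9,"z": 0,"ax": 0,"ay": 0,"az": 0}
    - {"x": -0.4,"y": 0.9,"z": 0,"ax": 0,"ay": 0,"az": 0}
    - {"x": -0.4,"y": 0.9,"z": 0,"ax": 0,"ay": 0,"az": 0}

```text
clock: 18.92
position: [0.5257, 0.1539, 0.1712]
ee_rot: [0.561, 0.828, 0.0, 0.0]
contact_force: [-0.3, 0.1, 0.4]
grip_width: 0.0855
gripper_force: 0.0
```

>>> jog_arm:
  steps:
    - {"x": -0.4,"y": 0.9,"z": 0,"ax": 0,"ay": 0,"az": 0}
    - {"x": -0.4,"y": 0.9,"z": 0,"ax": 0,"ay": 0,"az": 0}
    - {"x": -0.4,"y": 0.9,"z": 0,"ax": 0,"ay": 0,"az": 0}
    - {"x": -0.4,"y": 0.9,"z": 0,"ax": 0,"ay": 0,"az": 0}
    - {"x": -0.4,"y": 0.9,"z": 0,"ax": 0,"ay": 0,"az": 0}
    - {"x": -0.2,"y": 0.6,"z": 0,"ax": 0,"ay": 0,"az": 0}
    - {"x": 0,"y": 0,"z": 0,"ax": 0,"ay": 0,"az": 0}
    - {"x": 0,"y": 0,"z": 0,"ax": 0,"ay": 0,"az": 0}

```text
clock: 19.58
position: [0.4712, 0.2809, 0.1709]
ee_rot: [0.56, 0.828, 0.0, 0.0]
contact_force: [0.4, -0.8, 0.8]
grip_width: 0.0852
gripper_force: 0.0
```

>>> jog_arm:
  steps:
    - {"x": 0,"y": 0.36,"z": -0.5,"ax": 0,"ay": 0,"az": 0}
    - {"x": 0,"y": 0,"z": -0.9,"ax": 0,"ay": 0,"az": 0}
    - {"x": 0,"y": 0,"z": -0.95,"ax": 0,"ay": 0,"az": 0}
    - {"x": 0,"y": 0,"z": -0.95,"ax": 0,"ay": 0,"az": 0}
    - {"x": 0,"y": 0,"z": -0.9,"ax": 0,"ay": 0,"az": 0}
    - {"x": 0,"y": 0,"z": -0.7,"ax": 0,"ay": 0,"az": 0}
    - {"x": 0,"y": 0,"z": -0.4,"ax": 0,"ay": 0,"az": 0}
    - {"x": 0,"y": 0,"z": -0.1,"ax": 0,"ay": 0,"az": 0}

```text
clock: 20.25
position: [0.4707, 0.2887, 0.0329]
ee_rot: [0.561, 0.828, -0.001, -0.001]
contact_force: [-0.8, 0.6, 0.5]
grip_width: 0.0856
gripper_force: 0.0
```

>>> jog_arm:
  steps:
    - {"x": 0,"y": 0,"z": 0,"ax": 0,"ay": 0,"az": 0}
    - {"x": 0,"y": 0,"z": 0,"ax": 0,"ay": 0,"az": 0}

```text
clock: 20.42
position: [0.4718, 0.2897, 0.0362]
ee_rot: [0.561, 0.828, 0.0, 0.0]
contact_force: [0.3, 0.0, 0.6]
grip_width: 0.0853
gripper_force: 0.0
```

>>> jog_arm:
  steps:
    - {"x": 0,"y": 0,"z": -0.08,"ax": 0,"ay": 0,"az": 0}
    - {"x": 0,"y": 0,"z": 0,"ax": 0,"ay": 0,"az": 0}
    - {"x": 0,"y": 0,"z": 0,"ax": 0,"ay": 0,"az": 0}
    - {"x": 0,"y": 0,"z": 0,"ax": 0,"ay": 0,"az": 0}
    - {"x": 0,"y": 0,"z": 0,"ax": 0,"ay": 0,"az": 0}
    - {"x": 0,"y": 0,"z": 0,"ax": 0,"ay": 0,"az": 0}
    - {"x": 0,"y": 0,"z": 0,"ax": 0,"ay": 0,"az": 0}
    - {"x": 0,"y": 0,"z": 0,"ax": 0,"ay": 0,"az": 0}
  grip: -1
  grip_force: 35

```text
clock: 21.08
position: [0.4717, 0.2898, 0.0341]
ee_rot: [0.561, 0.828, 0.001, 0.0]
contact_force: [-0.6, -1.8, 5.7]
grip_width: 0.0496
gripper_force: 36.5
```

>>> jog_arm:
  steps:
    - {"x": 0,"y": 0,"z": 0,"ax": 0,"ay": 0,"az": 0}
    - {"x": 0,"y": 0,"z": 0,"ax": 0,"ay": 0,"az": 0}

```text
clock: 21.25
position: [0.4717, 0.2898, 0.0341]
ee_rot: [0.561, 0.828, 0.001, 0.0]
contact_force: [-0.7, -0.7, 6.6]
grip_width: 0.0492
gripper_force: 36.5
```

>>> jog_arm:
  steps:
    - {"x": 0,"y": 0,"z": 0.2,"ax": 0,"ay": 0,"az": 0}
    - {"x": 0,"y": 0,"z": 0.6,"ax": 0,"ay": 0,"az": 0}
    - {"x": 0,"y": 0,"z": 0.9,"ax": 0,"ay": 0,"az": 0}
    - {"x": 0.2,"y": -0.1,"z": 0.9,"ax": 0,"ay": 0,"az": 0}
    - {"x": 0.6,"y": -0.4,"z": 0.6,"ax": 0,"ay": 0,"az": -0.3}
    - {"x": 0.8,"y": -0.6,"z": 0.2,"ax": 0,"ay": 0,"az": -0.4}
    - {"x": 0.8,"y": -0.6,"z": 0,"ax": 0,"ay": 0,"az": -0.4}
    - {"x": 0.8,"y": -0.6,"z": 0,"ax": 0,"ay": 0,"az": -0.4}

```text
clock: 21.92
position: [0.5522, 0.2315, 0.1193]
ee_rot: [0.625, 0.781, 0.0, 0.0]
contact_force: [0.3, 0.7, -1.6]
grip_width: 0.0492
gripper_force: 36.1
```

>>> jog_arm:
  steps:
    - {"x": 0.8,"y": -0.6,"z": 0,"ax": 0,"ay": 0,"az": -0.4}
    - {"x": 0.8,"y": -0.6,"z": 0,"ax": 0,"ay": 0,"az": -0.4}
    - {"x": 0.8,"y": -0.6,"z": 0,"ax": 0,"ay": 0,"az": -0.27}
    - {"x": 0.8,"y": -0.6,"z": 0,"ax": 0,"ay": 0,"az": 0}
    - {"x": 0.6,"y": -0.4,"z": 0,"ax": 0,"ay": 0,"az": 0}
    - {"x": 0.06,"y": -0.04,"z": 0,"ax": 0,"ay": 0,"az": 0}
    - {"x": 0,"y": 0,"z": 0,"ax": 0,"ay": 0,"az": 0}
    - {"x": 0,"y": 0,"z": 0,"ax": 0,"ay": 0,"az": 0}

```text
clock: 22.58
position: [0.6473, 0.1614, 0.1183]
ee_rot: [0.667, 0.745, -0.0, -0.0]
contact_force: [0.2, 1.0, -0.7]
grip_width: 0.0493
gripper_force: 36.1
```

```bash
python3 - <<'E'
from h import *
s=bot.get_state();print(s["position"],s["ee_rot"])
i=bot.camera_info("wrist");np.save("w6.npy",i,allow_pickle=True); im=bot.read_camera("wrist")[:,:,::-1]
cv2.imwrite("pics/w6.png",cv2.resize(im[80:320,160:480],(800,600)))
t=bot.read_camera("top")[:,:,::-1];cv2.imwrite("pics/t6.png",cv2.resize(t[205:265,165:285],None,fx=6.5,fy=6.5,interpolation=cv2.INTER_CUBIC))
E
```

```text
[0.64734609 0.16136732 0.11826348] [ 6.66968790e-01  7.45085618e-01 -1.24177032e-04 -1.99048836e-04]
```

View pics/w6.png

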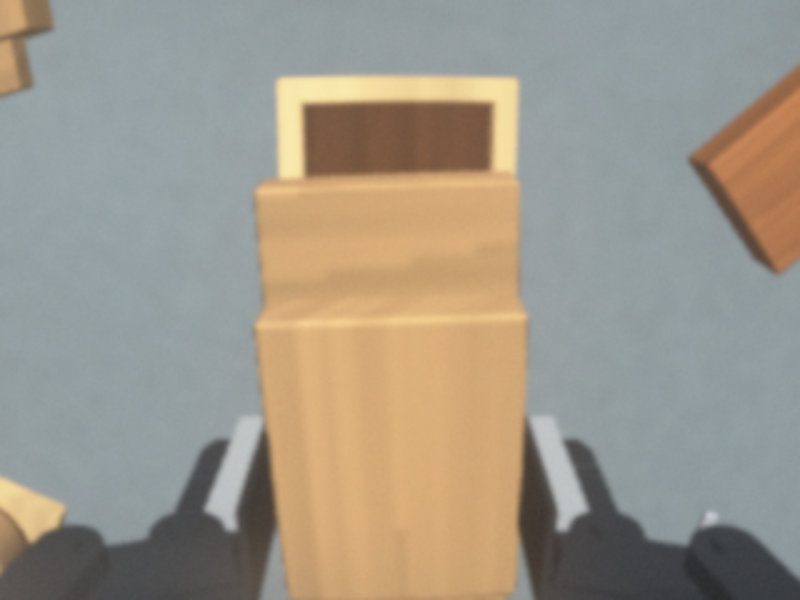

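View pics/t6.png

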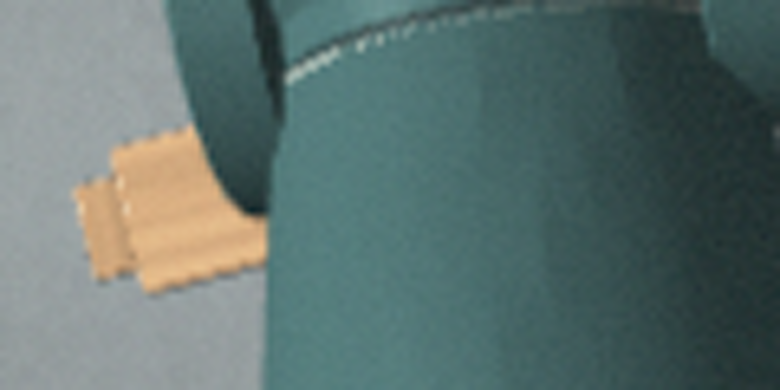

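Rail unmoved. Lap bar held, turned slightly: far end (256,187)-(520,178), step (258,325)-(525,318); pocket far corners (302,103),(493,102).

```bash
python3 - <<'E'
from h import *
i=np.load("w6.npy",allow_pickle=True).item()
a=lambda d:np.degrees(np.arctan2(*(d[1]-d[0])[1::-1]))
for l,z,k in(([[256,187],[520,178]],.1202,55),([[258,325],[525,318]],.1322,33),([[302,103],[493,102]],.009,64)):
    p=ray("wrist",np.array(l)/2.5+[160,80],z,i)*1000;v=p[1]-p[0];n=np.array([v[1],-v[0],0])/np.linalg.norm(v)
    print(np.linalg.norm(v),a(p)-90,p.mean(0)+k*n)
E
```

```text
49.10717361770854 -81.7184861980954 [648.06171903 162.80756027 120.2       ]
47.97095034077597 -82.0315142465586 [647.93974477 161.75473584 132.2       ]
61.999102257568005 -83.33338556445081 [648.94446309 159.56551955   9.        ]
```

>>> jog_arm:
  steps:
    - {"x": 0.02,"y": -0.06,"z": -0.8,"ax": 0,"ay": 0,"az": -0.25}
    - {"x": 0,"y": 0,"z": -0.9,"ax": 0,"ay": 0,"az": 0}
    - {"x": 0,"y": 0,"z": -0.9,"ax": 0,"ay": 0,"az": 0}
    - {"x": 0,"y": 0,"z": -0.7,"ax": 0,"ay": 0,"az": 0}
    - {"x": 0,"y": 0,"z": -0.4,"ax": 0,"ay": 0,"az": 0}
    - {"x": 0,"y": 0,"z": -0.2,"ax": 0,"ay": 0,"az": 0}
    - {"x": 0,"y": 0,"z": -0.1,"ax": 0,"ay": 0,"az": 0}
    - {"x": 0,"y": 0,"z": 0,"ax": 0,"ay": 0,"az": 0}

```text
clock: 23.35
position: [0.6484, 0.1599, 0.0188]
ee_rot: [0.677, 0.736, 0.0, 0.0]
contact_force: [-0.4, 0.2, -0.6]
grip_width: 0.049
gripper_force: 36.1
```

>>> jog_arm:
  steps:
    - {"x": 0,"y": 0,"z": 0,"ax": 0,"ay": 0,"az": 0}
    - {"x": 0,"y": 0,"z": 0,"ax": 0,"ay": 0,"az": 0}

```text
clock: 23.52
position: [0.6488, 0.1597, 0.0195]
ee_rot: [0.677, 0.736, 0.001, 0.0]
contact_force: [0.5, 0.4, -0.3]
grip_width: 0.0491
gripper_force: 36.1
```

Need 5.4 mm more.

>>> jog_arm:
  steps:
    - {"x": 0,"y": 0,"z": -0.08,"ax": 0,"ay": 0,"az": 0}
    - {"x": 0,"y": 0,"z": -0.08,"ax": 0,"ay": 0,"az": 0}
    - {"x": 0,"y": 0,"z": -0.04,"ax": 0,"ay": 0,"az": 0}
    - {"x": 0,"y": 0,"z": -0.02,"ax": 0,"ay": 0,"az": 0}
    - {"x": 0,"y": 0,"z": 0,"ax": 0,"ay": 0,"az": 0}

```text
clock: 23.93
position: [0.6486, 0.1596, 0.0141]
ee_rot: [0.677, 0.736, 0.0, 0.0]
contact_force: [-6.0, -1.5, 12.9]
grip_width: 0.0489
gripper_force: 37.4
```

>>> jog_arm:
  steps:
    - {"x": 0,"y": 0,"z": 0,"ax": 0,"ay": 0,"az": 0}
    - {"x": 0,"y": 0,"z": 0,"ax": 0,"ay": 0,"az": 0}
    - {"x": 0,"y": 0,"z": 0,"ax": 0,"ay": 0,"az": 0}
    - {"x": 0,"y": 0,"z": 0,"ax": 0,"ay": 0,"az": 0}
    - {"x": 0,"y": 0,"z": 0,"ax": 0,"ay": 0,"az": 0}
    - {"x": 0,"y": 0,"z": 0.2,"ax": 0,"ay": 0,"az": 0}
    - {"x": 0,"y": 0,"z": 0.6,"ax": 0,"ay": 0,"az": 0}
    - {"x": 0,"y": 0,"z": 0.9,"ax": 0,"ay": 0,"az": 0}
  grip: 1

```text
clock: 24.6
position: [0.6474, 0.1594, 0.0548]
ee_rot: [0.677, 0.736, -0.001, -0.001]
contact_force: [0.1, -0.1, 0.3]
grip_width: 0.0853
gripper_force: 0.0
```

>>> jog_arm:
  steps:
    - {"x": 0,"y": 0,"z": 0.9,"ax": 0,"ay": 0,"az": 0}
    - {"x": -0.2,"y": 0.2,"z": 0.9,"ax": 0,"ay": 0,"az": 0}
    - {"x": -0.5,"y": 0.4,"z": 0.5,"ax": 0,"ay": 0,"az": 0.3}
    - {"x": -0.8,"y": 0.6,"z": 0,"ax": 0,"ay": 0,"az": 0.4}
    - {"x": -0.8,"y": 0.6,"z": 0,"ax": 0,"ay": 0,"az": 0.4}
    - {"x": -0.8,"y": 0.6,"z": 0,"ax": 0,"ay": 0,"az": 0.4}
    - {"x": -0.8,"y": 0.6,"z": 0,"ax": 0,"ay": 0,"az": 0.4}
    - {"x": -0.8,"y": 0.6,"z": 0,"ax": 0,"ay": 0,"az": 0}

```text
clock: 25.27
position: [0.53, 0.2502, 0.1144]
ee_rot: [0.599, 0.801, 0.001, 0.0]
contact_force: [0.8, -0.2, -0.3]
grip_width: 0.0852
gripper_force: 0.0
```

>>> jog_arm:
  steps:
    - {"x": -0.8,"y": 0.6,"z": 0,"ax": 0,"ay": 0,"az": 0}
    - {"x": -0.8,"y": 0.5,"z": 0,"ax": 0,"ay": 0,"az": 0}
    - {"x": -0.6,"y": 0.3,"z": 0,"ax": 0,"ay": 0,"az": 0}
    - {"x": -0.06,"y": 0,"z": 0,"ax": 0,"ay": 0,"az": 0}
    - {"x": 0,"y": 0,"z": 0,"ax": 0,"ay": 0,"az": 0}

```text
clock: 25.68
position: [0.4741, 0.2849, 0.1139]
ee_rot: [0.6, 0.8, 0.001, 0.0]
contact_force: [0.6, -0.1, 0.6]
grip_width: 0.0855
gripper_force: 0.0
```

```bash
python3 - <<'E'
from h import *
s=bot.get_state();print(s["position"],s["ee_rot"])
i=bot.camera_info("wrist");np.save("w7.npy",i,allow_pickle=True); im=bot.read_camera("wrist")[:,:,::-1]
cv2.imwrite("pics/w7.png",im)
E
```

```text
[0.47406127 0.28487283 0.11385358] [5.99678348e-01 8.00240869e-01 5.52168158e-04 3.53602273e-04]
```

View pics/w7.png

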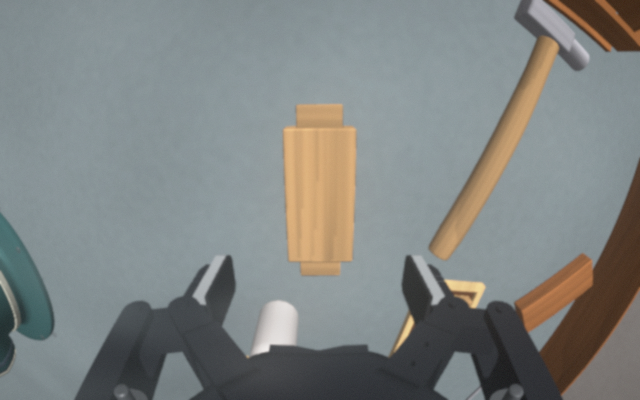

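Rail aligned with the tool: top corners (284,127),(356,127),(354,262),(288,262).

```bash
python3 - <<'E'
from h import *
i=np.load("w7.npy",allow_pickle=True).item()
p=ray("wrist",[[284,127],[356,127],[354,262],[288,262]],.024,i);print(p.mean(0),rect(p/1.0))
E
```

```text
[0.47601325 0.28676854 0.024     ] (array([476.6, 287. ]), 115.4, 57.5, -73.8)
```

>>> jog_arm:
  steps:
    - {"x": 0,"y": 0,"z": -0.8,"ax": 0,"ay": 0,"az": 0}
    - {"x": 0,"y": 0,"z": -0.9,"ax": 0,"ay": 0,"az": 0}
    - {"x": 0,"y": 0,"z": -0.9,"ax": 0,"ay": 0,"az": 0}
    - {"x": 0,"y": 0,"z": -0.7,"ax": 0,"ay": 0,"az": 0}
    - {"x": 0,"y": 0,"z": -0.4,"ax": 0,"ay": 0,"az": 0}
    - {"x": 0,"y": 0,"z": -0.2,"ax": 0,"ay": 0,"az": 0}
    - {"x": 0,"y": 0,"z": 0,"ax": 0,"ay": 0,"az": 0}
    - {"x": 0,"y": 0,"z": 0,"ax": 0,"ay": 0,"az": 0}

```text
clock: 26.4
position: [0.475, 0.2846, 0.0161]
ee_rot: [0.6, 0.8, 0.0, 0.0]
contact_force: [-0.3, -0.9, 0.8]
grip_width: 0.0854
gripper_force: 0.0
```

Down another 6 mm and close.

>>> jog_arm:
  steps:
    - {"x": 0.03,"y": 0.05,"z": -0.15,"ax": 0,"ay": 0,"az": 0}
    - {"x": 0,"y": 0,"z": -0.09,"ax": 0,"ay": 0,"az": 0}
    - {"x": 0,"y": 0,"z": 0,"ax": 0,"ay": 0,"az": 0}

```text
clock: 26.65
position: [0.4751, 0.286, 0.0094]
ee_rot: [0.6, 0.8, 0.0, 0.0]
contact_force: [1.2, -0.5, 0.5]
grip_width: 0.0855
gripper_force: 0.0
```

>>> jog_arm:
  steps:
    - {"x": 0,"y": 0,"z": 0,"ax": 0,"ay": 0,"az": 0}
    - {"x": 0,"y": 0,"z": 0,"ax": 0,"ay": 0,"az": 0}
    - {"x": 0,"y": 0,"z": 0,"ax": 0,"ay": 0,"az": 0}
    - {"x": 0,"y": 0,"z": 0,"ax": 0,"ay": 0,"az": 0}
    - {"x": 0,"y": 0,"z": 0,"ax": 0,"ay": 0,"az": 0}
    - {"x": 0,"y": 0,"z": 0,"ax": 0,"ay": 0,"az": 0}
    - {"x": 0,"y": 0,"z": 0,"ax": 0,"ay": 0,"az": 0}
    - {"x": 0,"y": 0,"z": 0,"ax": 0,"ay": 0,"az": 0}
  grip: -1
  grip_force: 40

```text
clock: 27.32
position: [0.4752, 0.286, 0.0097]
ee_rot: [0.6, 0.8, 0.0, 0.0]
contact_force: [-0.7, 0.2, 6.2]
grip_width: 0.0548
gripper_force: 43.0
```

>>> jog_arm:
  steps:
    - {"x": 0,"y": 0,"z": 0.2,"ax": 0,"ay": 0,"az": 0}
    - {"x": 0,"y": 0,"z": 0.6,"ax": 0,"ay": 0,"az": 0}
    - {"x": 0,"y": 0,"z": 0.9,"ax": 0,"ay": 0,"az": 0}
    - {"x": 0,"y": 0,"z": 1,"ax": 0,"ay": 0,"az": 0}
    - {"x": 0,"y": 0,"z": 1,"ax": 0,"ay": 0,"az": 0}
    - {"x": 0,"y": 0,"z": 1,"ax": 0,"ay": 0,"az": 0}
    - {"x": 0,"y": 0,"z": 1,"ax": 0,"ay": 0,"az": 0}
    - {"x": 0,"y": -0.3,"z": 0.7,"ax": 0,"ay": 0,"az": 0}

```text
clock: 27.98
position: [0.4752, 0.279, 0.1718]
ee_rot: [0.6, 0.8, 0.001, 0.0]
contact_force: [-0.3, 0.3, -0.9]
grip_width: 0.0545
gripper_force: 42.6
```

>>> jog_arm:
  steps:
    - {"x": 0,"y": -0.6,"z": 0,"ax": 0,"ay": 0,"az": -0.2}
    - {"x": 0,"y": -0.9,"z": 0,"ax": 0,"ay": 0,"az": -0.3}
    - {"x": 0,"y": -0.9,"z": 0,"ax": 0,"ay": 0,"az": -0.3}
    - {"x": 0,"y": -0.9,"z": 0,"ax": 0,"ay": 0,"az": -0.3}
    - {"x": 0,"y": -0.9,"z": 0,"ax": 0,"ay": 0,"az": -0.3}
    - {"x": 0,"y": -0.9,"z": 0,"ax": 0,"ay": 0,"az": -0.3}
    - {"x": 0,"y": -0.9,"z": 0,"ax": 0,"ay": 0,"az": -0.3}
    - {"x": 0,"y": -0.9,"z": 0,"ax": 0,"ay": 0,"az": -0.3}

```text
clock: 28.65
position: [0.4744, 0.1043, 0.1683]
ee_rot: [0.693, 0.721, -0.0, -0.0]
contact_force: [0.4, 1.3, -1.2]
grip_width: 0.0551
gripper_force: 42.6
```

>>> jog_arm:
  steps:
    - {"x": 0,"y": -0.9,"z": 0,"ax": 0,"ay": 0,"az": -0.3}
    - {"x": 0,"y": -0.9,"z": 0,"ax": 0,"ay": 0,"az": -0.3}
    - {"x": 0,"y": -0.9,"z": 0,"ax": 0,"ay": 0,"az": -0.3}
    - {"x": 0,"y": -0.9,"z": 0,"ax": 0,"ay": 0,"az": -0.3}
    - {"x": 0,"y": -0.9,"z": 0,"ax": 0,"ay": 0,"az": -0.3}
    - {"x": 0,"y": -0.9,"z": 0,"ax": 0,"ay": 0,"az": -0.3}
    - {"x": 0,"y": -0.9,"z": 0,"ax": 0,"ay": 0,"az": -0.3}
    - {"x": 0,"y": -0.9,"z": 0,"ax": 0,"ay": 0,"az": -0.3}

```text
clock: 29.32
position: [0.4742, -0.0756, 0.1683]
ee_rot: [0.778, 0.629, -0.0, -0.0]
contact_force: [0.3, 0.1, -0.6]
grip_width: 0.0549
gripper_force: 42.6
```

>>> jog_arm:
  steps:
    - {"x": 0,"y": -0.9,"z": 0,"ax": 0,"ay": 0,"az": -0.3}
    - {"x": 0,"y": -0.9,"z": 0,"ax": 0,"ay": 0,"az": -0.3}
    - {"x": -0.1,"y": -0.9,"z": 0,"ax": 0,"ay": 0,"az": -0.3}
    - {"x": -0.1,"y": -0.9,"z": 0,"ax": 0,"ay": 0,"az": -0.1}
    - {"x": -0.08,"y": -0.9,"z": 0,"ax": 0,"ay": 0,"az": 0}
    - {"x": 0,"y": -0.9,"z": 0,"ax": 0,"ay": 0,"az": 0}
    - {"x": 0,"y": -0.9,"z": 0,"ax": 0,"ay": 0,"az": 0}
    - {"x": 0,"y": -0.9,"z": 0,"ax": 0,"ay": 0,"az": 0}

```text
clock: 29.98
position: [0.4671, -0.2554, 0.1683]
ee_rot: [0.809, 0.588, -0.0, -0.0]
contact_force: [0.1, 0.2, -1.0]
grip_width: 0.0548
gripper_force: 42.6
```

>>> jog_arm:
  steps:
    - {"x": 0,"y": -0.5,"z": -0.3,"ax": 0,"ay": 0,"az": 0}
    - {"x": 0,"y": 0,"z": -0.7,"ax": 0,"ay": 0,"az": 0}
    - {"x": 0,"y": 0,"z": -0.7,"ax": 0,"ay": 0,"az": 0}
    - {"x": 0,"y": 0,"z": -0.4,"ax": 0,"ay": 0,"az": 0}
    - {"x": 0,"y": 0,"z": 0,"ax": 0,"ay": 0,"az": 0}
    - {"x": 0,"y": 0,"z": 0,"ax": 0,"ay": 0,"az": 0}

```text
clock: 30.48
position: [0.4677, -0.2663, 0.1163]
ee_rot: [0.809, 0.588, -0.0, -0.001]
contact_force: [-0.9, -0.8, -0.9]
grip_width: 0.0547
gripper_force: 42.5
```

```bash
python3 - <<'E'
from h import *
s=bot.get_state();print(s["position"],s["ee_rot"])
i=bot.camera_info("wrist");np.save("w8.npy",i,allow_pickle=True); im=bot.read_camera("wrist")[:,:,::-1]
cv2.imwrite("pics/w8.png",cv2.resize(im[60:300,160:480],(800,600)))
E
```

```text
[ 0.46774486 -0.26631021  0.11631003] [ 8.08818198e-01  5.88058456e-01 -2.14355419e-04 -5.73957911e-04]
```

View pics/w8.png

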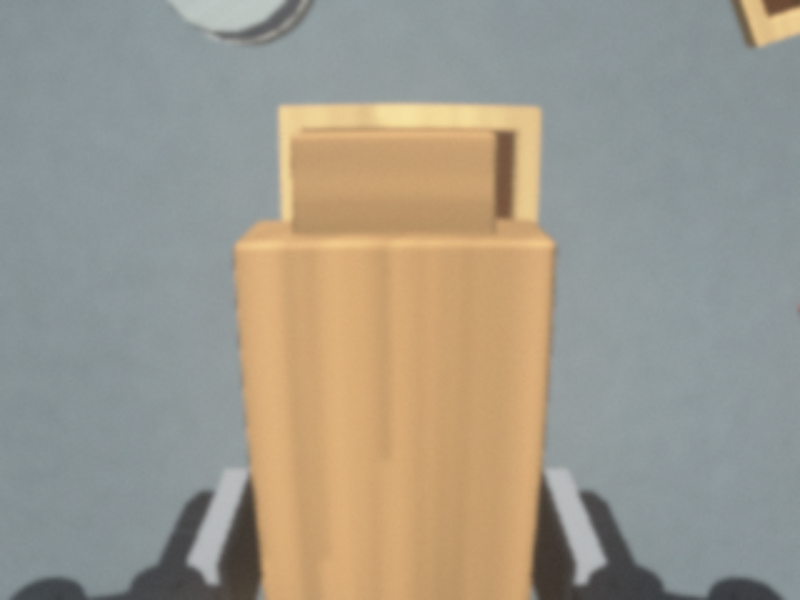

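Rail held; shoulder corners (236,242),(553,244), tenon end (292,133),(495,133); plate far corners (280,105),(541,107).

```bash
python3 - <<'E'
from h import *
i=np.load("w8.npy",allow_pickle=True).item()
a=lambda d:np.degrees(np.arctan2(*(d[1]-d[0])[1::-1]))
for l,z,k in(([[236,242],[553,244]],.1306,57),([[292,133],[495,133]],.1246,75),([[280,105],[541,107]],.009,90)):
    p=ray("wrist",np.array(l)/2.5+[160,60],z,i)*1000;v=p[1]-p[0];n=np.array([v[1],-v[0],0])/np.linalg.norm(v)
    print(np.linalg.norm(v),(a(p)-90),p.mean(0)+k*n)
E
```

```text
54.18417184439773 -108.32283515400778 [ 467.83713714 -266.23790711  130.6       ]
35.03568895628435 -107.98356794068856 [ 468.03244843 -266.10612477  124.6       ]
83.74157245859372 -108.17687273896027 [ 468.77852076 -279.36229983    9.        ]
```

>>> jog_arm:
  steps:
    - {"x": 0.02,"y": -0.3,"z": -0.4,"ax": 0,"ay": 0,"az": 0}
    - {"x": 0,"y": -0.21,"z": -0.8,"ax": 0,"ay": 0,"az": 0}
    - {"x": 0,"y": 0,"z": -0.9,"ax": 0,"ay": 0,"az": 0}
    - {"x": 0,"y": 0,"z": -0.8,"ax": 0,"ay": 0,"az": 0}
    - {"x": 0,"y": 0,"z": -0.5,"ax": 0,"ay": 0,"az": 0}
    - {"x": 0,"y": 0,"z": -0.3,"ax": 0,"ay": 0,"az": 0}
    - {"x": 0,"y": 0,"z": -0.15,"ax": 0,"ay": 0,"az": 0}
    - {"x": 0,"y": 0,"z": 0,"ax": 0,"ay": 0,"az": 0}

```text
clock: 31.2
position: [0.4687, -0.2795, 0.0205]
ee_rot: [0.809, 0.588, -0.0, -0.0]
contact_force: [0.5, 0.4, -1.8]
grip_width: 0.0552
gripper_force: 42.6
```

>>> jog_arm:
  steps:
    - {"x": 0,"y": 0,"z": 0,"ax": 0,"ay": 0,"az": 0}
    - {"x": 0,"y": 0,"z": 0,"ax": 0,"ay": 0,"az": 0}

```text
clock: 31.37
position: [0.4691, -0.2797, 0.0217]
ee_rot: [0.809, 0.588, 0.0, 0.001]
contact_force: [0.4, -0.2, -0.9]
grip_width: 0.0551
gripper_force: 42.6
```

Another 8 mm.

>>> jog_arm:
  steps:
    - {"x": 0,"y": 0,"z": -0.1,"ax": 0,"ay": 0,"az": 0}
    - {"x": 0,"y": 0,"z": -0.1,"ax": 0,"ay": 0,"az": 0}
    - {"x": 0,"y": 0,"z": -0.06,"ax": 0,"ay": 0,"az": 0}
    - {"x": 0,"y": 0,"z": -0.04,"ax": 0,"ay": 0,"az": 0}
    - {"x": 0,"y": 0,"z": 0,"ax": 0,"ay": 0,"az": 0}
    - {"x": 0,"y": 0,"z": 0,"ax": 0,"ay": 0,"az": 0}

```text
clock: 31.87
position: [0.4687, -0.2795, 0.0137]
ee_rot: [0.809, 0.588, 0.0, 0.0]
contact_force: [-4.8, 3.1, 8.2]
grip_width: 0.0548
gripper_force: 43.6
```

Seated. Release, rise and back off toward the start side for a final look.

>>> jog_arm:
  steps:
    - {"x": 0,"y": 0,"z": 0,"ax": 0,"ay": 0,"az": 0}
    - {"x": 0,"y": 0,"z": 0,"ax": 0,"ay": 0,"az": 0}
    - {"x": 0,"y": 0,"z": 0,"ax": 0,"ay": 0,"az": 0}
    - {"x": 0,"y": 0,"z": 0,"ax": 0,"ay": 0,"az": 0}
    - {"x": 0,"y": 0,"z": 0,"ax": 0,"ay": 0,"az": 0}
    - {"x": 0,"y": 0,"z": 0.2,"ax": 0,"ay": 0,"az": 0}
    - {"x": 0,"y": 0,"z": 0.6,"ax": 0,"ay": 0,"az": 0}
    - {"x": 0,"y": 0,"z": 0.9,"ax": 0,"ay": 0,"az": 0}
  grip: 1

```text
clock: 32.53
position: [0.4677, -0.2788, 0.0545]
ee_rot: [0.809, 0.588, -0.001, -0.002]
contact_force: [0.0, 0.3, -0.2]
grip_width: 0.0853
gripper_force: 0.0
```

>>> jog_arm:
  steps:
    - {"x": 0,"y": 0,"z": 0.9,"ax": 0,"ay": 0,"az": 0}
    - {"x": 0,"y": 0,"z": 0.9,"ax": 0,"ay": 0,"az": 0}
    - {"x": 0,"y": 0,"z": 0.9,"ax": 0,"ay": 0,"az": 0}
    - {"x": 0,"y": -0.5,"z": 0.9,"ax": 0,"ay": 0,"az": 0}
    - {"x": -0.3,"y": -0.9,"z": 0.5,"ax": 0,"ay": 0,"az": 0}
    - {"x": -0.5,"y": -0.9,"z": 0,"ax": 0,"ay": 0,"az": 0}
    - {"x": -0.5,"y": -0.9,"z": 0,"ax": 0,"ay": 0,"az": 0}
    - {"x": -0.5,"y": -0.9,"z": 0,"ax": 0,"ay": 0,"az": 0}

```text
clock: 33.2
position: [0.423, -0.3829, 0.1588]
ee_rot: [0.809, 0.588, 0.0, 0.0]
contact_force: [0.2, -0.1, -0.1]
grip_width: 0.0856
gripper_force: 0.0
```

>>> jog_arm:
  steps:
    - {"x": -0.5,"y": -0.9,"z": 0,"ax": 0,"ay": 0,"az": 0}
    - {"x": -0.5,"y": -0.9,"z": 0,"ax": 0,"ay": 0,"az": 0}
    - {"x": -0.5,"y": -0.9,"z": 0,"ax": 0,"ay": 0,"az": 0}
    - {"x": -0.5,"y": -0.9,"z": 0,"ax": 0,"ay": 0,"az": 0}
    - {"x": -0.5,"y": -0.9,"z": 0,"ax": 0,"ay": 0,"az": 0}
    - {"x": -0.5,"y": -0.9,"z": 0,"ax": 0,"ay": 0,"az": 0}
    - {"x": 0,"y": -0.5,"z": 0,"ax": 0,"ay": 0,"az": 0}
    - {"x": 0,"y": 0,"z": 0,"ax": 0,"ay": 0,"az": 0}

```text
clock: 33.87
position: [0.3479, -0.5312, 0.158]
ee_rot: [0.809, 0.587, -0.0, 0.0]
contact_force: [0.4, -0.8, 0.2]
grip_width: 0.0853
gripper_force: 0.0
```

```bash
python3 - <<'E'
from h import *
t=bot.read_camera("top")[:,:,::-1];cv2.imwrite("pics/t9.png",cv2.resize(t[140:280,230:490],None,fx=3,fy=3,interpolation=cv2.INTER_CUBIC))
print(bot.get_state()["position"])
E
```

```text
[ 0.34847191 -0.52995849  0.15795408]
```

View pics/t9.png

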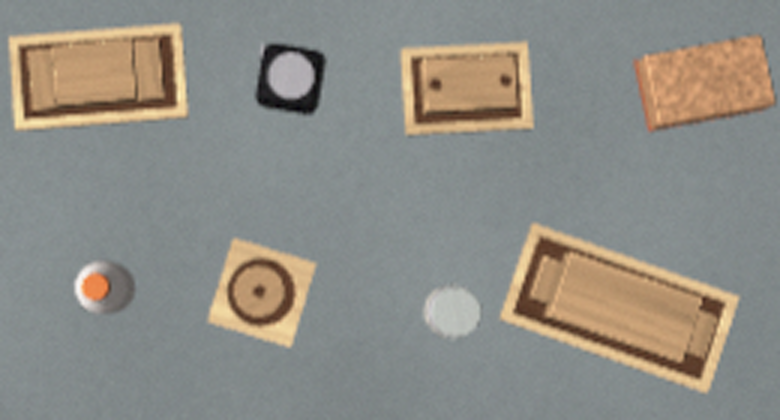

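All four parts lie in their pockets. The bottle cap, at (95,287) in the crop, and the tin, at (452,311), are where they were at the start.

```bash
python3 -c "
from rig import bot
print(bot.close_job())"
```

```text
the job is handed in; nothing more can be done
None
```

I took the stack apart from the top down and set all four parts flat in their own nests, with the bottle and tin left standing where they were, and handed the job in at about 34 s.

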